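# Level the bag rocker's tray at its tie-rod sleeve

### The arm

A 7-joint arm with a two-finger parallel gripper is mounted at the origin on the work surface. World frame = base frame: x ahead of the robot, y to its left, z up, the work surface at z = 0. Lengths are in m, angles in rad, forces in N, time in s.
With the tool pointing down it reaches from about 0.35 to 0.9 m from the base axis. Payload 8.1 kg.
Tool frame: the origin (TCP) lies midway between the tips of the shut fingers; the grasp point (between the pads) lies 19 mm behind it; z points along the fingers, y is the direction in which the jaws open and shut (so a half turn about z gives the same grasp; the last joint's range is limited). The gripper opens to 85 mm and grips with 20 to 120 N. Pads are 22 mm wide; open, the fingers measure 114 mm over their backs; the gripper's body (76 mm by 85 mm) begins 54 mm behind the grasp point. The pads swing forward as they close: fully open they stand 13 mm farther back than shut.
Start: joints at [-0.103, 0.434, 0.025, 1.573, -0.012, 1.134, -0.075], TCP at [0.625, -0, 0.231] pointing down, gripper open.
Joint ranges: [-2.62, 2.62], [-0.44, 2.09], [-1.27, 1.32], [0.08, 2.57], [-1.32, 4.46], [0.12, 2], [-2.74, 2.74]. Speed limits (rad/s): [2.22, 2.22, 3.01, 3.01, 3.14, 3.14, 3.14].

### API

Orientations are given as a unit quaternion [w, x, y, z].
In Python, from rig import status, viewer, job gives the robot as it stands.
- The arm moves only by the shell command python3 -m handwheel 'ROWS' [FORCE]. ROWS is JSON, a list that holds one entry, the list of rows, each a list of 5 numbers: the opening in per cent of the stroke, from 0 (shut) to 100 (fully open), then the shift along the tool's x, y, z in mm, then the turn about the tool's z in rad. A call has 1 to 12 rows; each row is the pose to reach, as a shift and turn from the pose measured when the call began, along the tool's axes at that moment; what a row does not reach only later rows make up. A row lasts 1/12 s, in which the tool goes at most 41.7 mm and 7.16 degrees, less where a joint would pass 70% of its speed; a pose out of reach is approached as far as the arm can. A call with a gripper value outside its range is refused whole. The fingers move at their own pace and stop on an object; FORCE is the grip in N (left out, the last holds). Time passes only in rows, so rows that repeat a pose let the fingers close. It gives the time, the measured TCP pose, the force and the opening at its end, in the units of the state.
- status.get_state(): the state, without advancing time (a new reading comes with each control period).
- viewer.snapshot(name): name is "scene" or "side" or "wrist"; returns the picture (384x512x3 uint8, blue, green, red); there is no depth.
- viewer.camera_params(name): a dict with "fx", "fy", "cx", "cy" (pixels), "T" (4x4, takes a point from camera to world coordinates); the wrist camera has in their place "tool_from_camera" (4x4, takes a point from camera to tool coordinates, whose origin is the TCP and whose axes are the flange's). Camera axes: x right, y up, looking along -z (the intrinsics and any distortion apply to the point x, -y, -z); pixel columns grow to the right and rows downward; lengths in m; the calibration is good to about 2 mm. A picture is of the moment at which its call begins: read the wrist's pose just before it. camera_params takes no time and is no camera call.
- job.finish_job(): hands the job in, once; it reports no verdict.
The state is a dict: "time_s": time; "q": joint angles; "qd": joint speeds; "joint_torque": joint torques, N m; "tool_pos": TCP position; "ee_rot": TCP orientation; "wrist_force": force on the tool from outside, world axes, zero at the start; "ft_torque": the same for the moment, N m; "width": finger opening in m.
Only numpy, scipy, OpenCV 4.12 (cv2) and the standard library are available. Lean on these libraries where they do the work, as an engineer would, in place of code of your own. Each camera call takes 0.05 s, during which the arm holds its last target.

### The job

The tray of the bag rocker hangs low at its drive end. Turn the selector on top of the drive box from automatic (left) to centre off and pause there; while it stays off, turn the sleeve of the tie rod so that both rods draw in, until the tray is level; then turn the selector on to hand (right), as far as it goes. Do not push the tray itself, never touch the sleeve unless the selector is off, and leave everything else on the bench where it is.

Things in the scene. Friction and masses are not known exactly. Their poses are not given: they have to be found in the camera images.
- rocker: The bag rocker, a fixed machine 665 mm long on two rails, at rest. Origin on the bench right below the middle of the sleeve; x points away from the robot (within 0.3 rad), y along the tie rod from the drive box (170 mm wide, y -275 to -145, top z 150 mm) to the tray (pivot y 245, z 155 mm). Rails at x -90 to -60 and 60 to 90 mm, 28 mm high; crank at y -145 to -73, up to z 122 mm.
- sleeve: Turnbuckle sleeve of the tie rod: round fluted steel tube, 26 mm diameter, 90 mm long, level along the rocker's y axis at z 105 mm, free from above and both sides. Turned with its top going away from the robot (rocker +x) it draws in both 14 mm threaded rods, 8 mm each per turn. The lock nuts on the rods are slack already. Origin 105 mm above the rocker's; y along it, turns with it.
- sleeve_mid (a point): The middle of the sleeve, on its axis; it runs 8 mm per turn towards the drive as the rods draw in.
- sleeve_turn (a joint): Turn of the sleeve (rad), growing as its top goes away from the robot and the rods draw in. About 1.8 to 2.9 rad are needed, it can go about 2 rad too far. Friction 0.1 N m; it stays where it is left. Gripped across from above and leaned over about its axis (say 40 degrees towards the robot to 40 away) it turns by the lean, so it takes two or three grasps.
- tray: The rocker's tray: steel with a ribbed rubber mat, 176 mm wide in x, 250 mm long in y, rim 40 mm above the pivot. Origin on the pivot shaft; x along the shaft, y along the tray. The tie rod pulls an arm that hangs 50 mm below the pivot.
- tray_tilt (a joint): Tilt of the tray (rad): 0 is level, positive when its drive end hangs low (0.09 to 0.15 at the start). It falls by 0.051 rad for every rad by which the sleeve is turned in.
- tray_drive_end (a point): Middle of the upper rim at the tray's end nearest the drive.
- tray_far_end (a point): Middle of the upper rim at the tray's other end, 250 mm away; level when both are equally high.
- selector_turn (a joint): Angle of the selector handle (rad), counterclockwise from above: 0 is centre off (pointer straight away from the robot, along rocker +x, towards the bar mark), +0.785 automatic (pointer to the left, one dot), -0.785 hand (pointer to the right, two dots). Stops at both ends; no detents, it stays where it is left, friction about 0.08 N m.
- selector: Black selector handle in the middle of the drive box top, on an upright axis: upright bar 46 mm long, 12 mm thick, 30 mm high, on a boss 34 mm across and 6 mm high. Origin on the axis on the selector plate (z 153 mm); x along the bar towards its pointer, marked by a white line. The bar spans z 6 to 36 and x -20 to 26 mm.
- selector_grip (a point): Point on the selector's axis 22 mm above the plate, inside the bar.
- spanner: Bystander: a steel spanner 170 mm long on the bench between the rails, under the tie rod. Origin at its middle on the bench.
- parts_dish: Bystander: a low steel dish 85 x 125 x 22 mm on the robot's side of the rocker. Origin under its middle.
- marker: Bystander: a marker pen 133 mm long, 15 mm thick, on the far side of the rocker. Origin at its middle on the bench.
- spray_bottle: Bystander: a clear bottle 60 mm in diameter, 130 mm high, to the right of the drive box. Origin under its middle.
- tube_basket: Bystander: a white basket 110 x 160 x 70 mm with stoppered tubes up to 96 mm, beyond the tray. Origin under its middle.
- timer: Bystander: a flat white timer 55 x 75 x 22 mm. Origin under its middle.

How it is judged:
By the outcome, as a careful person would: the job done as asked, in the order asked, and still so for the second after the job is handed in, with the robot touching nothing.
It also fails if it takes over 61 s, if anything falls off the work surface, if the arm or the gripper's body presses on something with over 40 N, if the wrist force passes 120 N, or if a joint passes its speed limit or range.

## Working session

There is one attempt and no reset: what is moved stays moved. The work goes in short steps, Python scripts to look and compute and a shell command to move; the robot and the scene stay as the last step left them, time stands still between calls to the robot, and variables do not carry over. Pictures are saved under pics/ and viewed, and the job is handed in when it is done.

```bash
ls; mkdir -p pics
python3 - <<'E'
from rig import status, viewer
import cv2,numpy as np
print(status.get_state())
for n in ["scene","side","wrist"]:
    im=viewer.snapshot(n); cv2.imwrite(f"pics/{n}0.png",im)
    p=viewer.camera_params(n); print(n,{k:np.round(v,4).tolist() if not isinstance(v,str) else v for k,v in p.items()})
E
```

```text
pics
{'time_s': 0.0, 'q': array([-0.10261015,  0.43519877,  0.02494786,  1.57410561, -0.01160864,
        1.13402713, -0.07510257]), 'qd': array([-0.00090768, -0.00067711, -0.00092389, -0.00063755,  0.00010508,
       -0.00058037,  0.00144471]), 'joint_torque': array([ 8.97134169e-05, -6.70461059e+01,  1.02531374e+00, -3.16203833e+01,
        1.55155628e-02,  1.25530543e-02, -1.11555586e-06]), 'tool_pos': array([ 6.24479009e-01, -3.41943703e-05,  2.30537436e-01]), 'ee_rot': array([-5.17448709e-04,  7.07121828e-01,  7.07091285e-01, -6.06165260e-04]), 'wrist_force': array([-0.49103287, -0.04990334,  0.12082181]), 'ft_torque': array([ 0.04705174,  0.02536787, -0.05454172]), 'width': 0.0854676649034374}
scene {'fx': 432.1721, 'fy': 432.1721, 'cx': 254.8226, 'cy': 198.2795, 'T': [[-0.5832, -0.6298, 0.5131, 1.2008], [0.8122, -0.4642, 0.3534, 0.4353], [0.0156, 0.6228, 0.7822, 1.149], [0.0, 0.0, 0.0, 1.0]]}
side {'fx': 470.6534, 'fy': 470.6534, 'cx': 256.5271, 'cy': 188.6263, 'T': [[0.9814, 0.1475, -0.1232, 0.3594], [-0.1921, 0.7677, -0.6114, -1.0799], [0.0044, 0.6236, 0.7817, 1.4913], [0.0, 0.0, 0.0, 1.0]]}
wrist {'fx': 275.8374, 'fy': 275.8374, 'cx': 255.8592, 'cy': 190.1551, 'tool_from_camera': [[-0.0007, 0.9524, 0.3049, 0.0776], [1.0, 0.0004, 0.001, 0.0007], [0.0009, 0.3049, -0.9524, -0.1436], [0.0, 0.0, 0.0, 1.0]]}
```

View pics/scene0.png

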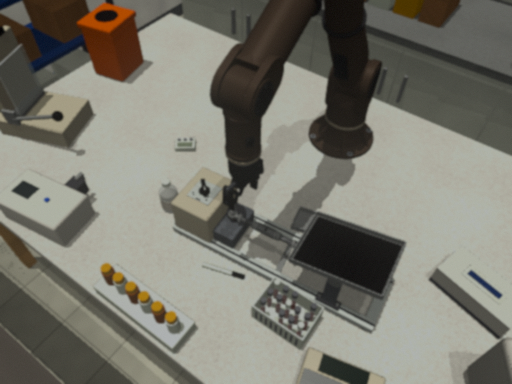

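View pics/side0.png

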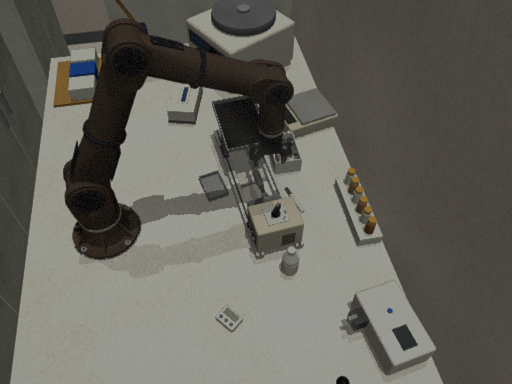

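View pics/wrist0.png

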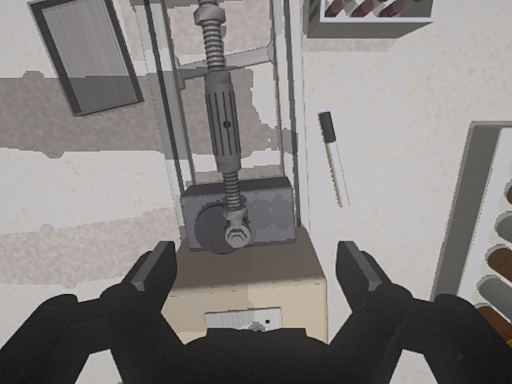

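```bash
cat > h.py <<'E'
import numpy as np,cv2
from rig import status, viewer
from scipy.spatial.transform import Rotation as R
def camT(n,s=None):
    p=viewer.camera_params(n)
    if n!='wrist': return p,np.array(p['T'])
    s=s or status.get_state(); w,x,y,z=s['ee_rot']
    T=np.eye(4);T[:3,:3]=R.from_quat([x,y,z,w]).as_matrix();T[:3,3]=s['tool_pos']
    return p,T@np.array(p['tool_from_camera'])
def ray(n,u,v,s=None):
    p,T=camT(n,s); d=T[:3,:3]@np.array([(u-p['cx'])/p['fx'],-(v-p['cy'])/p['fy'],-1]); return T[:3,3],d/np.linalg.norm(d)
def plane(n,u,v,z,s=None):
    o,d=ray(n,u,v,s); return o+d*(z-o[2])/d[2]
def proj(n,P,s=None):
    p,T=camT(n,s); c=np.linalg.inv(T)@np.append(P,1); return p['cx']+p['fx']*c[0]/-c[2], p['cy']-p['fy']*c[1]/-c[2]
def tri(a,b):
    (o1,d1),(o2,d2)=a,b
    A=np.stack([d1,-d2],1); t=np.linalg.lstsq(A,o2-o1,rcond=None)[0]
    p1,p2=o1+t[0]*d1,o2+t[1]*d2; return (p1+p2)/2,np.linalg.norm(p1-p2)
def zoom(im,u0,v0,w,h,k): return cv2.resize(im[v0:v0+h,u0:u0+w],None,fx=k,fy=k,interpolation=cv2.INTER_CUBIC)
E
python3 - <<'E'
from h import *
a=cv2.imread('pics/wrist0.png'); cv2.imwrite('pics/z1.png',zoom(a,160,0,160,120,5))
cv2.imwrite('pics/z1b.png',zoom(a,160,80,160,120,5))
b=cv2.imread('pics/scene0.png'); cv2.imwrite('pics/z2.png',zoom(b,160,150,130,100,6))
c=cv2.imread('pics/side0.png'); cv2.imwrite('pics/z3.png',zoom(c,220,170,100,90,6))
E
```

```text
(no output)
```

View pics/z1.png

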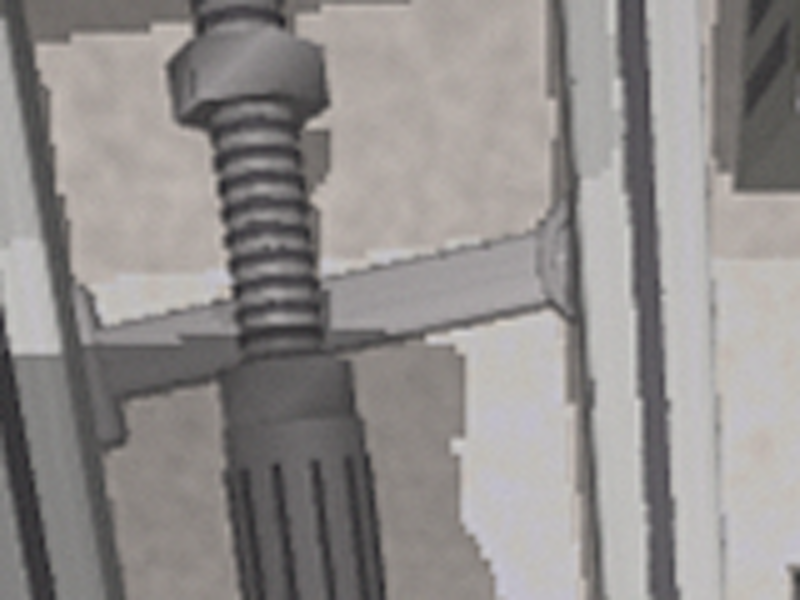

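View pics/z1b.png

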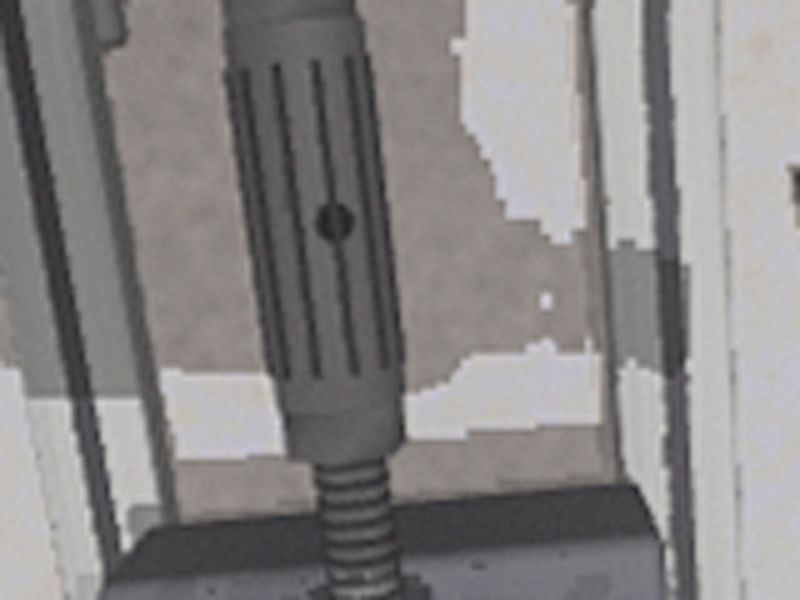

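View pics/z2.png

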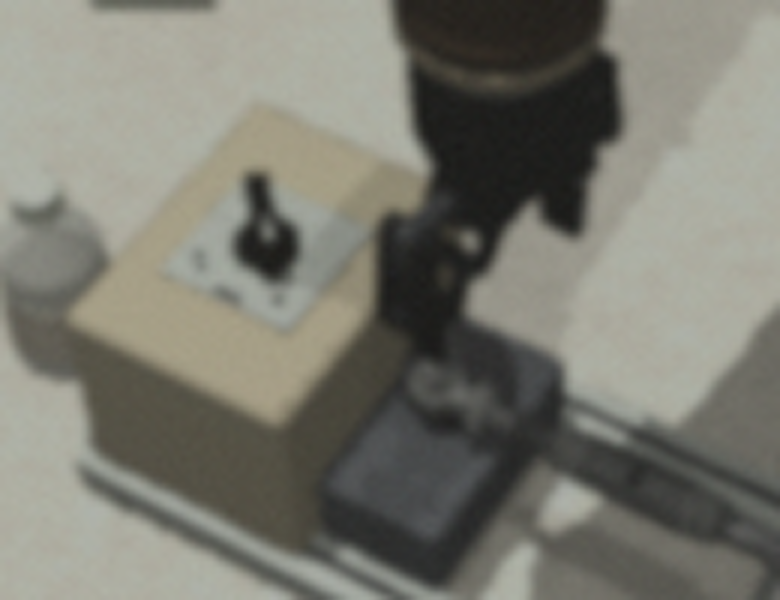

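View pics/z3.png

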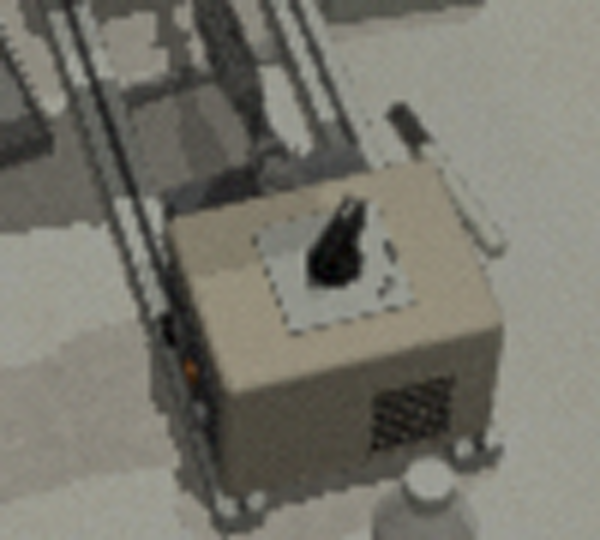

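Run:
```python
from h import *
A=plane('wrist',217.4,72,.105);B=plane('wrist',229,171.5,.105)
print(A,B,np.linalg.norm(A-B)); m=(A+B)/2; d=(A-B)/np.linalg.norm(A-B); print('mid',m,'yaw',np.arctan2(-d[0],d[1]))
print(camT('wrist')[1][:3,3])
# hole
print(plane('wrist',160+335/5,80+222/5,.118))
ex=np.array([d[1],-d[0],0])
S=m+(-.210)*d; print('selector pred',S)
print('proj scene',proj('scene',[S[0],S[1],.153]),'side',proj('side',[S[0],S[1],.153]))
# boss seen: scene (268,243)/6+(160,150) ; side (333,268)/6+(220,170)
print(plane('scene',160+268/6,150+245/6,.159),plane('side',220+333/6,170+268/6,.159))
# box corners z.150
for p in [(70,318),(258,103),(285,430)]: print('sc corner',plane('scene',160+p[0]/6,150+p[1]/6,.15))
for p in [(168,212),(428,160),(502,322),(232,390)]: print('sd corner',plane('side',220+p[0]/6,170+p[1]/6,.15))
```

```text
[0.59033534 0.1032298  0.105     ] [0.59798495 0.0110329  0.105     ] 0.09251370701084081
mid [0.59416014 0.05713135 0.105     ] yaw 0.08278078396313966
[0.62554569 0.07759496 0.37424888]
[0.59884002 0.05812669 0.118     ]
selector pred [ 0.61152426 -0.15214953  0.105     ]
proj scene (np.float64(204.8953404784909), np.float64(190.41650914016475)) side (np.float64(274.66745465126337), np.float64(212.99916376738588))
[ 0.61670819 -0.14812818  0.159     ] [ 0.61169742 -0.16379653  0.159     ]
sc corner [ 0.70386673 -0.2012598   0.15      ]
sc corner [ 0.54068145 -0.21912913  0.15      ]
sc corner [ 0.69358832 -0.07454233  0.15      ]
sd corner [ 0.52644251 -0.099586    0.15      ]
sd corner [ 0.68655878 -0.09088777  0.15      ]
sd corner [ 0.70042274 -0.21302321  0.15      ]
sd corner [ 0.53926412 -0.22908131  0.15      ]
```

```bash
python3 -m handwheel '[[[100,-40,-3,0,0.12],[100,-80,-6,0,0.24],[100,-115,-9,0,0.36],[100,-140,-12,0,0.48],[100,-152,-13,0,0.60],[100,-152,-13,0,0.70],[100,-152,-13,0,0.70],[100,-152,-13,0,0.70]]]'
python3 - <<'E'
from h import *
s=status.get_state();print(s['time_s'],s['tool_pos'],R.from_quat(np.roll(s['ee_rot'],-1)).as_matrix().round(3).tolist(),s['q'])
im=viewer.snapshot('wrist');cv2.imwrite('pics/w1.png',im)
cv2.imwrite('pics/w1z.png',zoom(im,150,150,200,150,4))
print(proj('wrist',s['tool_pos'],s),proj('wrist',[.6115,-.152,.189],s))
E
```

```text
time_s: 0.82
tool_pos: [0.6116, -0.1515, 0.2304]
ee_rot: [-0.0, 0.906, 0.423, -0.001]
wrist_force: [0.0, 0.6, 0.5]
width: 0.0856
0.8167 [ 0.61155711 -0.15152393  0.23043906] [[0.641, 0.767, -0.002], [0.767, -0.641, 0.0], [-0.001, -0.001, -1.0]] [ 0.01007012  0.44589718  0.21792007  1.57177635 -0.10272284  1.13694
 -0.44571948]
(np.float64(254.66276488243844), np.float64(242.7719577480155)) (np.float64(255.37525679019274), np.float64(215.40186614335533))
```

View pics/w1z.png

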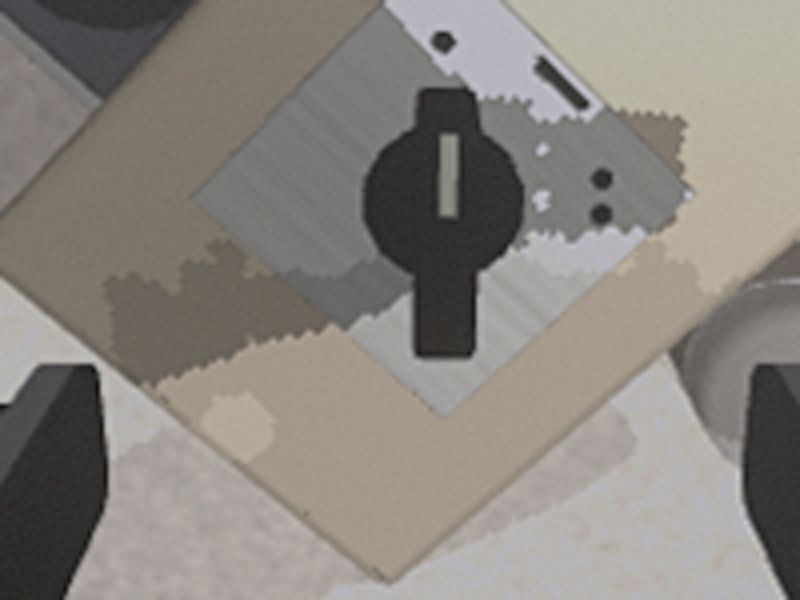

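View pics/w1.png

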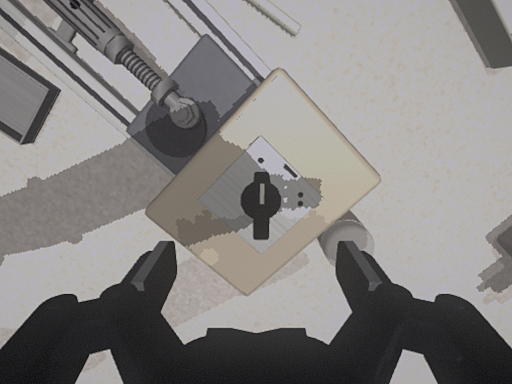

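Run:
```python
from h import *
s=status.get_state(); Rm=R.from_quat(np.roll(s['ee_rot'],-1)).as_matrix()
for p,z in [((443,205),.159),((446,90),.189),((445,355),.189)]:
    P=plane('wrist',150+p[0]/4,150+p[1]/4,z,s); print(P,(Rm.T@(P-s['tool_pos'])*1000).round(1))
```

```text
[ 0.61492373 -0.15440961  0.159     ] [-0.4  4.7 71.5]
[ 0.63543151 -0.12969739  0.189     ] [31.7  4.6 41.5]
[ 0.60289232 -0.16885859  0.189     ] [-19.2   4.7  41.5]
```

```bash
python3 -m handwheel '[[[100,0,5,20,0],[100,0,5,40,0],[70,0,5,55,0],[50,0,5,64,0],[30,0,5,64,0],[20,0,5,64,0],[0,0,5,64,0],[0,0,5,64,0],[0,0,5,64,0],[0,0,5,64,0]]]' 40
python3 - <<'E'
from h import *
s=status.get_state();print(s['tool_pos'],s['wrist_force'],s['ft_torque'],s['width'])
im=viewer.snapshot('wrist');cv2.imwrite('pics/w2.png',im)
E
```

```text
time_s: 1.7
tool_pos: [0.6151, -0.1535, 0.1679]
ee_rot: [-0.001, 0.906, 0.424, -0.0]
wrist_force: [-5.1, 2.9, 7.3]
width: 0.0113
[ 0.61508781 -0.15350296  0.1678544 ] [-5.07885033  2.93352798  7.25024552] [ 0.57957718  1.10749343 -0.09207727] 0.011324453699050384
```

View pics/w2.png

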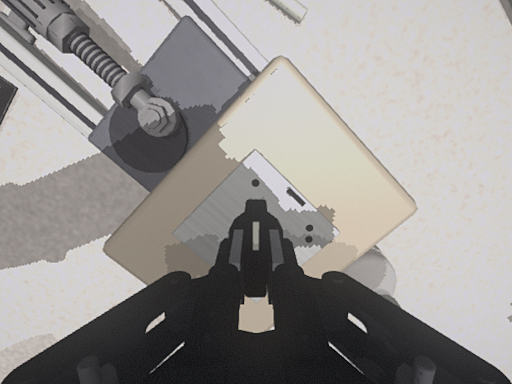

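```bash
python3 -m handwheel '[[[0,0,0,0,0.1],[0,0,0,0,0.2],[0,0,0,0,0.3],[0,0,0,0,0.4],[0,0,0,0,0.5],[0,0,0,0,0.6],[0,0,0,0,0.7],[0,0,0,0,0.76],[0,0,0,0,0.785],[0,0,0,0,0.785],[0,0,0,0,0.785],[0,0,0,0,0.785]]]' 40
python3 - <<'E'
from h import *
s=status.get_state();M=R.from_quat(np.roll(s['ee_rot'],-1)).as_matrix();print(s['tool_pos'],s['wrist_force'],s['ft_torque'],s['width'],'toolx',np.arctan2(M[1,0],M[0,0]))
im=viewer.snapshot('wrist');cv2.imwrite('pics/w3.png',zoom(im,130,100,250,190,3))
E
```

```text
time_s: 2.75
tool_pos: [0.6153, -0.154, 0.168]
ee_rot: [-0.0, 0.999, 0.046, -0.0]
wrist_force: [2.4, -3.9, -7.8]
width: 0.0118
[ 0.61525769 -0.15400442  0.1680034 ] [ 2.41870514 -3.88334672 -7.77717716] [-0.97776992 -0.61426755 -0.01992257] 0.011755924008818764 toolx 0.09261144283085371
```

View pics/w3.png

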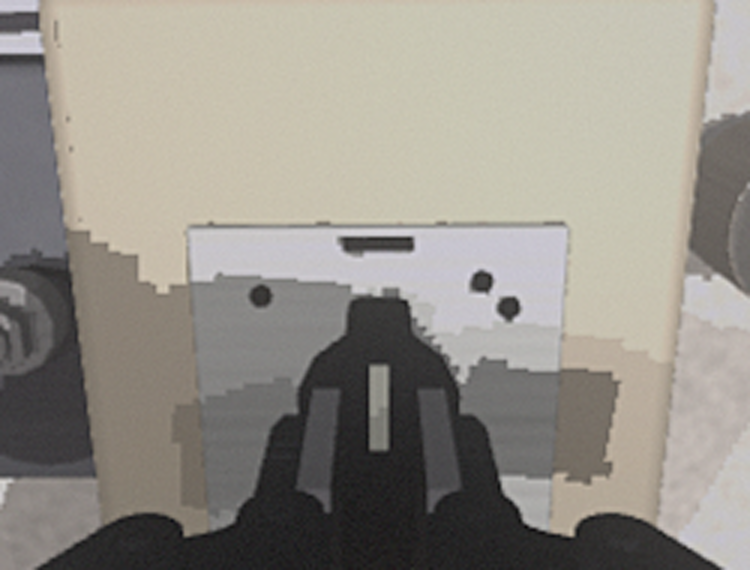

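```bash
python3 -m handwheel '[[[30,0,0,0,0],[60,0,0,0,0],[100,0,0,0,0],[100,0,0,0,0],[100,0,0,-20,0],[100,0,0,-50,0],[100,0,0,-80,0],[100,0,0,-110,0],[100,0,0,-140,0],[100,0,0,-160,0],[100,0,0,-160,0]]]' 40
python3 - <<'E'
from h import *
s=status.get_state();M=R.from_quat(np.roll(s['ee_rot'],-1)).as_matrix();print(s['tool_pos'],s['wrist_force'],s['width'],'toolx',np.arctan2(M[1,0],M[0,0]))
im=viewer.snapshot('wrist');cv2.imwrite('pics/w4.png',im);cv2.imwrite('pics/w4z.png',zoom(im,180,150,150,110,5))
im=viewer.snapshot('scene');cv2.imwrite('pics/s4.png',zoom(im,160,150,260,190,3))
E
```

```text
time_s: 3.72
tool_pos: [0.6171, -0.1547, 0.3334]
ee_rot: [0.0, 0.999, 0.046, 0.003]
wrist_force: [0.4, -0.2, 0.5]
width: 0.0855
[ 0.61713251 -0.15469453  0.33336906] [ 0.38052293 -0.2114659   0.46180013] 0.0855100444088546 toolx 0.0925612332506874
```

View pics/w4z.png

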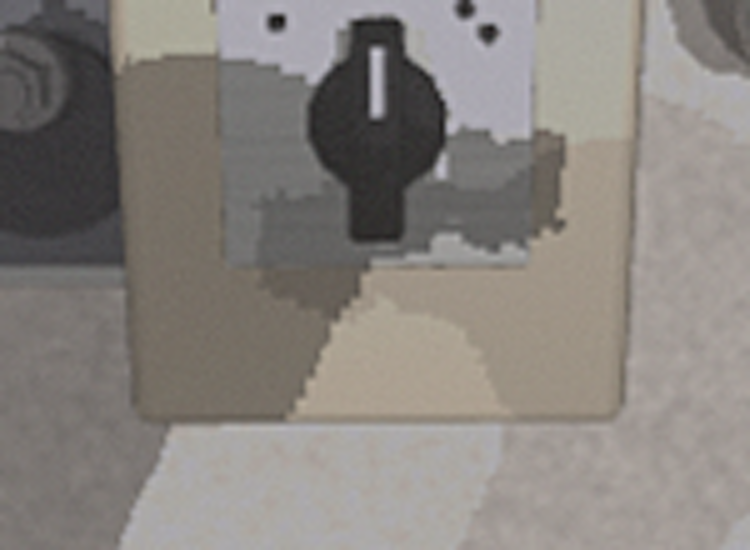

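View pics/s4.png

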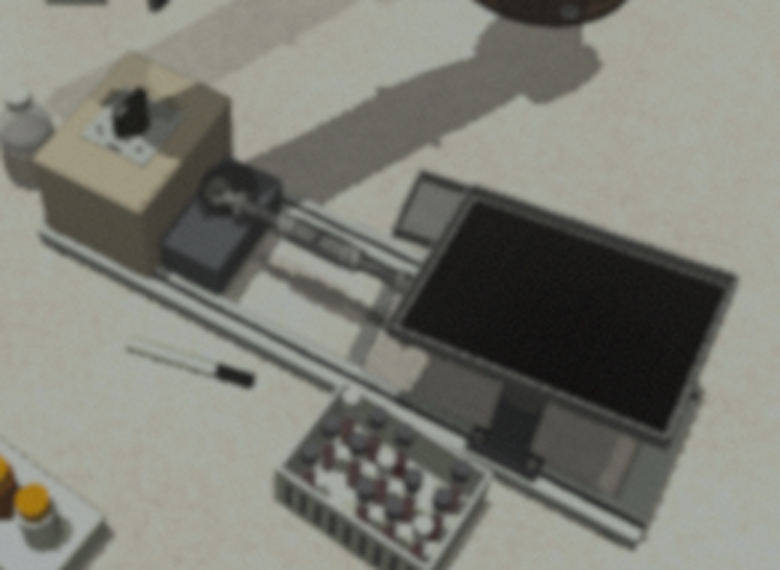

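```bash
python3 -m handwheel '[[[100,0,-38,0,-0.12],[100,0,-76,0,-0.24],[100,0,-114,0,-0.36],[100,0,-152,0,-0.48],[100,0,-190,0,-0.60],[100,0,-228,0,-0.72],[100,0,-266,0,-0.84],[100,0,-304,0,-0.96],[100,0,-342,0,-1.08],[100,0,-380,0,-1.20],[100,0,-418,0,-1.32],[100,0,-437,0,-1.44]]]'
python3 - <<'E'
from h import *
s=status.get_state();M=R.from_quat(np.roll(s['ee_rot'],-1)).as_matrix();print(s['tool_pos'],s['wrist_force'],s['width'],'toolx',np.arctan2(M[1,0],M[0,0]))
E
```

```text
time_s: 4.82
tool_pos: [0.5725, 0.287, 0.3272]
ee_rot: [-0.002, 0.716, 0.698, -0.0]
wrist_force: [-0.5, 0.9, -0.1]
width: 0.0855
[0.57246601 0.28701318 0.32724491] [-0.45078418  0.86085183 -0.113239  ] 0.0854535542483956 toolx 1.5446509824679115
```

```bash
python3 -m handwheel '[[[100,0,0,-15,-0.12],[100,0,0,-15,-0.12],[100,0,0,-15,-0.12]]]'
python3 - <<'E'
from h import *
import pickle
s=status.get_state();M=R.from_quat(np.roll(s['ee_rot'],-1)).as_matrix();print(s['tool_pos'],s['qd'].round(3),'toolx',np.arctan2(M[1,0],M[0,0]))
im=viewer.snapshot('wrist');cv2.imwrite('pics/w5.png',im);cv2.imwrite('pics/w5z.png',cv2.resize(im,None,fx=1.56,fy=1.56,interpolation=cv2.INTER_CUBIC));pickle.dump(s,open('w5.pkl','wb'))
E
```

```text
time_s: 5.07
tool_pos: [0.5725, 0.2868, 0.3414]
ee_rot: [-0.002, 0.674, 0.739, -0.0]
wrist_force: [0.1, -0.2, 1.0]
width: 0.0855
[0.57245856 0.28676866 0.34135719] [ 0.014 -0.005  0.035  0.021  0.001 -0.007 -0.038] toolx 1.6619253907328866
```

View pics/w5z.png

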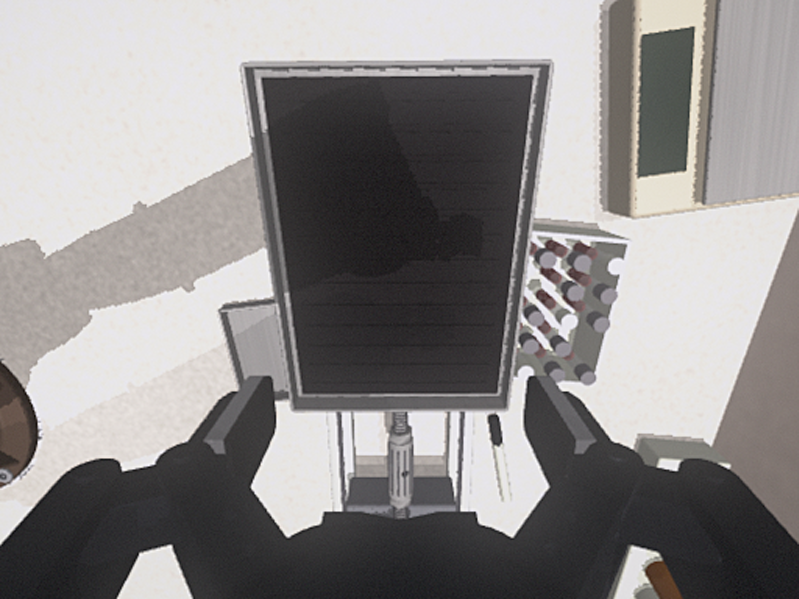

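Run:
```python
from h import *
im=cv2.imread('pics/w5.png')
t=[zoom(im,145,30,50,36,8),zoom(im,315,30,50,36,8),zoom(im,170,235,50,36,8),zoom(im,295,235,50,36,8)]
cv2.imwrite('pics/w5c.png',np.vstack([np.hstack(t[:2]),np.hstack(t[2:])]))
```

```text
(no output)
```

View pics/w5c.png

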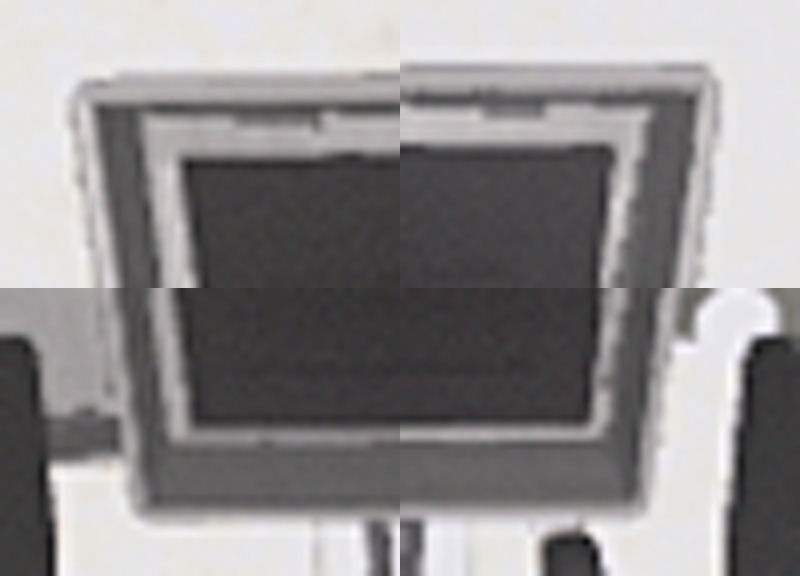

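```bash
cat > fit.py <<'E'
from h import *
from scipy.optimize import least_squares
def model(p,hz=None):
    x,y,yaw,t=p[:4]; z=.155+(p[4] if len(p)>4 else 0)
    C=np.array([[-.088,.125,.04],[.088,.125,.04],[-.088,-.125,.04],[.088,-.125,.04]])
    Rt=R.from_euler('x',t).as_matrix()  # +: y+ end up => drive end low
    Rz=R.from_euler('z',yaw).as_matrix()
    return (Rz@Rt@C.T).T+[x,y,z]
def fit(corn,s,free=False):
    f=lambda p:np.concatenate([np.array(proj('wrist',P,s))-c for P,c in zip(model(p),corn)])
    p0=[.571,.301,.09,.1]+([0] if free else [])
    r=least_squares(f,p0); return r.x,f(r.x)
E
python3 - <<'E'
from fit import *
import pickle
s=pickle.load(open('w5.pkl','rb'))
c=np.array([[154.4,40],[354.4,38.4],[186.9,263.4],[325.6,263.6]])-.44
for fr in (0,1):
    p,r=fit(c,s,fr); print(p.round(4),r.round(2))
E
```

```text
[0.5702 0.299  0.0962 0.1309] [ 0.96  0.14 -0.88  0.27  0.16 -0.27 -0.27 -0.84]
[0.5702 0.299  0.0962 0.1366 0.0018] [ 0.04 -0.07  0.04  0.06 -0.03  0.29 -0.07 -0.27]
```

```bash
python3 -m handwheel '[[[100,-40,0,0,-0.005],[100,-80,0,0,-0.005],[100,-120,0,0,-0.005],[100,-160,0,20,-0.005],[100,-200,0,50,-0.005],[100,-235,0,80,-0.005],[100,-253,0,110,-0.005],[100,-253,0,120,-0.005],[100,-253,0,120,-0.005]]]'
python3 - <<'E'
from h import *
s=status.get_state();M=R.from_quat(np.roll(s['ee_rot'],-1)).as_matrix();print(s['tool_pos'],s['qd'].round(3),'toolx',np.arctan2(M[1,0],M[0,0]))
im=viewer.snapshot('wrist');cv2.imwrite('pics/w6.png',im);cv2.imwrite('pics/w6z.png',cv2.resize(im,None,fx=1.56,fy=1.56,interpolation=cv2.INTER_CUBIC))
ex=np.array([np.cos(.096),np.sin(.096),0]);ey=np.array([-np.sin(.096),np.cos(.096),0]);o=np.array([.5937,.0551,0])
for y in(-.045,0,.045): print(proj('wrist',o+ey*y+[0,0,.105],s))
E
```

```text
time_s: 5.87
tool_pos: [0.5916, 0.0286, 0.2161]
ee_rot: [-0.004, 0.677, 0.736, -0.004]
wrist_force: [-0.3, 0.3, -0.4]
width: 0.0858
[0.59158796 0.02863965 0.21609176] [-0.045 -0.037 -0.047 -0.09  -0.012  0.078 -0.021] toolx 1.654286973668158
(np.float64(261.68892277096694), np.float64(204.48978480316975))
(np.float64(261.3638496121672), np.float64(159.45836344838617))
(np.float64(261.00224426067547), np.float64(109.3662457008079))
```

View pics/w6z.png

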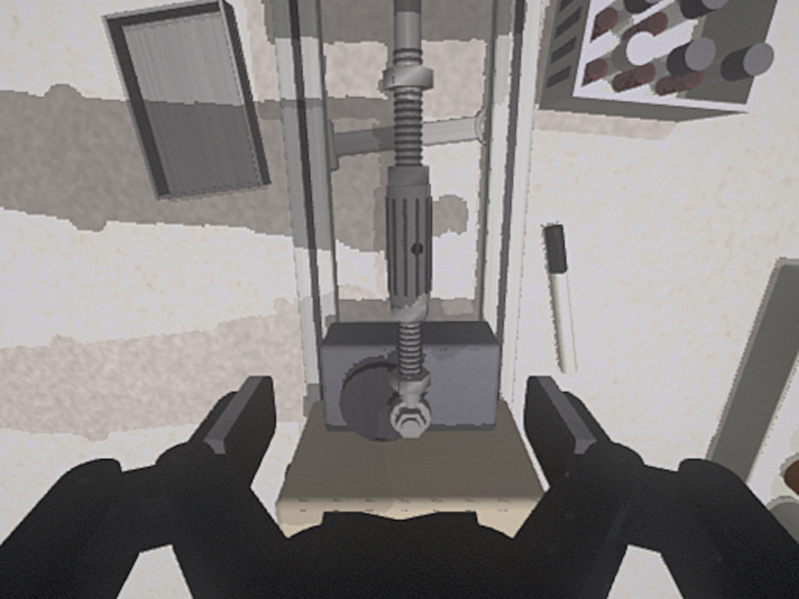

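```bash
python3 -m handwheel '[[[100,6,5,20,-0.012],[100,6,5,50,-0.012],[100,6,5,80,-0.012],[100,6,5,110,-0.012],[100,6,5,135,-0.012],[100,6,5,150,-0.012],[100,6,5,150,-0.012],[100,6,5,150,-0.012],[100,6,5,150,-0.012]]]'
python3 - <<'E'
from h import *
s=status.get_state();M=R.from_quat(np.roll(s['ee_rot'],-1)).as_matrix();print(s['tool_pos'],s['qd'].round(3),'toolx',np.arctan2(M[1,0],M[0,0]),M[:,2])
im=viewer.snapshot('wrist');cv2.imwrite('pics/w7.png',im);cv2.imwrite('pics/w7z.png',cv2.resize(im,None,fx=1.56,fy=1.56,interpolation=cv2.INTER_CUBIC))
E
```

```text
time_s: 6.67
tool_pos: [0.5976, 0.0386, 0.0706]
ee_rot: [-0.002, 0.671, 0.741, -0.001]
wrist_force: [0.3, 0.1, 0.3]
width: 0.0853
[0.59757096 0.03856642 0.07061733] [ 0.004 -0.01   0.001 -0.002  0.001 -0.004  0.004] toolx 1.6695669655357674 [-5.37868776e-03  8.62153597e-04 -9.99985163e-01]
```

View pics/w7z.png

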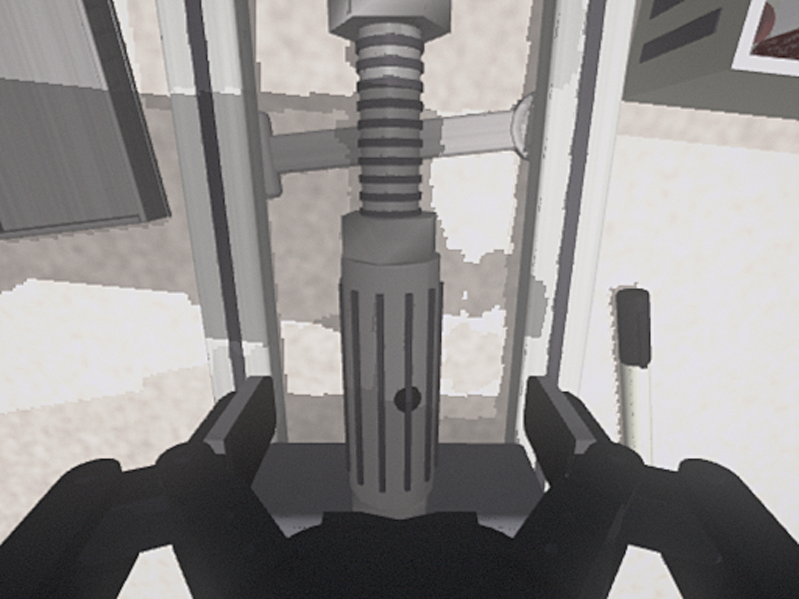

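```bash
python3 -m handwheel '[[[100,0,8,4,0],[100,0,16,8,0],[100,0,22,8,0],[100,0,25,8,0],[100,0,28,8,0],[100,0,28,8,0]]]' 100
python3 -m handwheel '[[[100,0,2,0,0],[100,0,2,0,0]]]' 100
```

```text
time_s: 7.22
tool_pos: [0.6249, 0.0411, 0.0622]
ee_rot: [-0.003, 0.671, 0.741, -0.002]
wrist_force: [-2.6, -1.0, 1.4]
width: 0.0857
time_s: 7.38
tool_pos: [0.6248, 0.0411, 0.0617]
ee_rot: [-0.004, 0.671, 0.741, -0.004]
wrist_force: [-8.3, -0.3, 5.0]
width: 0.0854
```

```bash
python3 -m handwheel '[[[100,0,3,0,0],[100,0,5,0,0],[100,0,5,-3,0],[100,0,5,-6,0],[100,0,5,-8,0],[100,0,5,-10,0]]]' 100
python3 - <<'E'
from h import *
s=status.get_state();M=R.from_quat(np.roll(s['ee_rot'],-1)).as_matrix();print(s['tool_pos'],s['qd'].round(3),'toolx',np.arctan2(M[1,0],M[0,0]),M[:,2])
im=viewer.snapshot('wrist');cv2.imwrite('pics/w8.png',im);cv2.imwrite('pics/w8z.png',cv2.resize(im,None,fx=1.56,fy=1.56,interpolation=cv2.INTER_CUBIC))
E
```

```text
time_s: 7.88
tool_pos: [0.6247, 0.0409, 0.069]
ee_rot: [-0.008, 0.671, 0.741, -0.008]
wrist_force: [-10.7, -0.6, -8.4]
width: 0.0856
[0.62471308 0.04087082 0.06900644] [-0.002 -0.029  0.003 -0.019  0.002  0.045 -0.001] toolx 1.6691560155619687 [-0.02235051 -0.00112784 -0.99974956]
```

View pics/w8z.png

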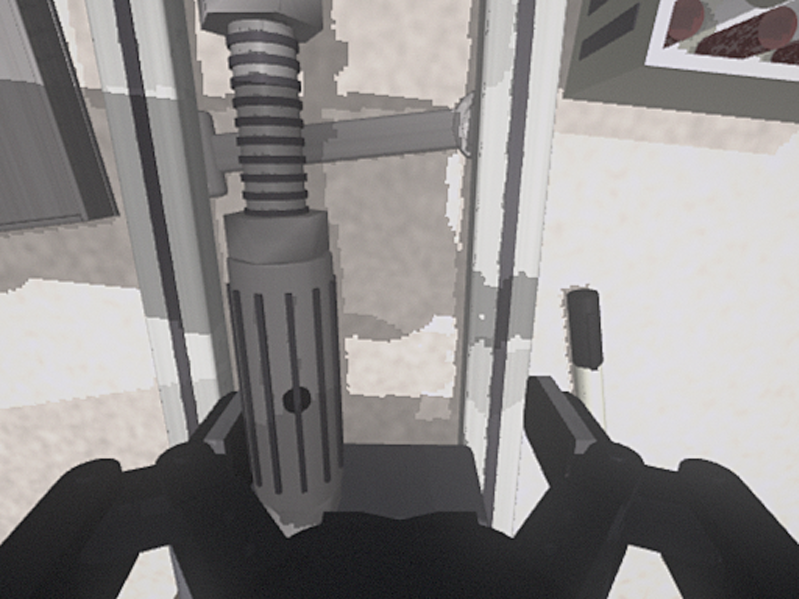

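```bash
cat >> h.py <<'E'
YAW=.096;O=np.array([.5937,.0551,.105])
EX=np.array([np.cos(YAW),np.sin(YAW),0]);EY=np.array([-np.sin(YAW),np.cos(YAW),0])
def hole(u,v,s,r=.013,dx=0):
    # angle of the point on the sleeve, 0 = top, + = away from robot
    o,d=ray('wrist',u,v,s); o=o-O-EX*dx
    a=np.array([o@EX,o[2]]);b=np.array([d@EX,d[2]])
    A=b@b;B=2*a@b;C=a@a-r*r;D=B*B-4*A*C
    t=(-B-np.sqrt(max(D,0)))/2/A; p=a+t*b
    return np.arctan2(p[0],p[1]),D>0,(o+d*t)@EY
def edges(s):
    pass
E
python3 - <<'E'
from h import *
import pickle
s=status.get_state(); pickle.dump(s,open('w8.pkl','wb'))
print(hole(297/1.56,400/1.56,s))
s7=dict(s); s7['tool_pos']=np.array([.59757,.03857,.07062]); s7['ee_rot']=np.array([-.002,.671,.741,-.001])
print(hole(407/1.56,398/1.56,s7))
# predicted silhouettes
for n,ss in (('7',s7),('8',s)):
  for dx in(-.013,0,.013): print(n,dx,[tuple(np.round(np.array(proj('wrist',O+EX*dx+EY*y,ss))*1.56)) for y in(.045,0,-.015)])
s0=dict(s);s0['tool_pos']=np.array([.62448,0,.2305]);s0['ee_rot']=np.array([-.0005,.70712,.70709,-.0006])
print(hole(160+335/5,80+222/5,s0))
s6=dict(s);s6['tool_pos']=np.array([.5916,.0286,.2161]);s6['ee_rot']=np.array([-.004,.677,.736,-.004])
print(hole(417/1.56,248/1.56,s6))
E
```

```text
(np.float64(0.3986880283929769), np.True_, np.float64(0.0017009730653816267))
(np.float64(0.392627107161487), np.True_, np.float64(0.0022689423728251127))
7 -0.013 [(np.float64(337.0), np.float64(224.0)), (np.float64(343.0), np.float64(382.0)), (np.float64(345.0), np.float64(428.0))]
7 0 [(np.float64(388.0), np.float64(224.0)), (np.float64(389.0), np.float64(383.0)), (np.float64(389.0), np.float64(428.0))]
7 0.013 [(np.float64(439.0), np.float64(224.0)), (np.float64(435.0), np.float64(383.0)), (np.float64(433.0), np.float64(428.0))]
8 -0.013 [(np.float64(226.0), np.float64(223.0)), (np.float64(245.0), np.float64(382.0)), (np.float64(250.0), np.float64(427.0))]
8 0 [(np.float64(277.0), np.float64(223.0)), (np.float64(290.0), np.float64(383.0)), (np.float64(294.0), np.float64(428.0))]
8 0.013 [(np.float64(328.0), np.float64(223.0)), (np.float64(336.0), np.float64(383.0)), (np.float64(338.0), np.float64(429.0))]
(np.float64(0.400211924130229), np.True_, np.float64(0.0024863465121923605))
(np.float64(0.41612610028852043), np.True_, np.float64(0.002829518336111779))
```

```bash
python3 -m handwheel '[[[100,0,-4,2,0],[100,0,-4,8,0],[100,0,-2,9,0],[100,0,6,9,0],[100,0,12,9,0],[100,0,14,9,0],[100,0,14,5,0],[100,0,14,1,0],[100,0,14,-3,0],[100,0,14,-6,0]]]' 120
cat > look.py <<'E'
import sys,pickle
from h import *
n=sys.argv[1]
s=status.get_state();M=R.from_quat(np.roll(s['ee_rot'],-1)).as_matrix();print(s['time_s'],s['tool_pos'].round(4),'F',s['wrist_force'].round(1),'T',s['ft_torque'].round(2),'toolx',np.arctan2(M[1,0],M[0,0]).round(4),'z',M[:,2].round(3),'w',s['width'])
d=s['tool_pos']-O;print('rocker',(d@EX).round(4),(d@EY).round(4),'z',s['tool_pos'][2].round(4))
im=viewer.snapshot('wrist');cv2.imwrite(f'pics/{n}.png',im);cv2.imwrite(f'pics/{n}z.png',cv2.resize(im,None,fx=1.56,fy=1.56,interpolation=cv2.INTER_CUBIC));pickle.dump(s,open(n+'.pkl','wb'))
E
python3 look.py w9
```

```text
time_s: 8.77
tool_pos: [0.6245, 0.0398, 0.0683]
ee_rot: [-0.017, 0.671, 0.741, -0.02]
wrist_force: [-36.1, -5.4, -13.1]
width: 0.0854
8.7667 [0.6245 0.0398 0.0683] F [-36.1  -5.4 -13.1] T [-1.04  5.89  0.19] toolx 1.6688 z [-0.052 -0.005 -0.999] w 0.08544441887979623
rocker 0.0291 -0.0182 z 0.0683
```

View pics/w9z.png

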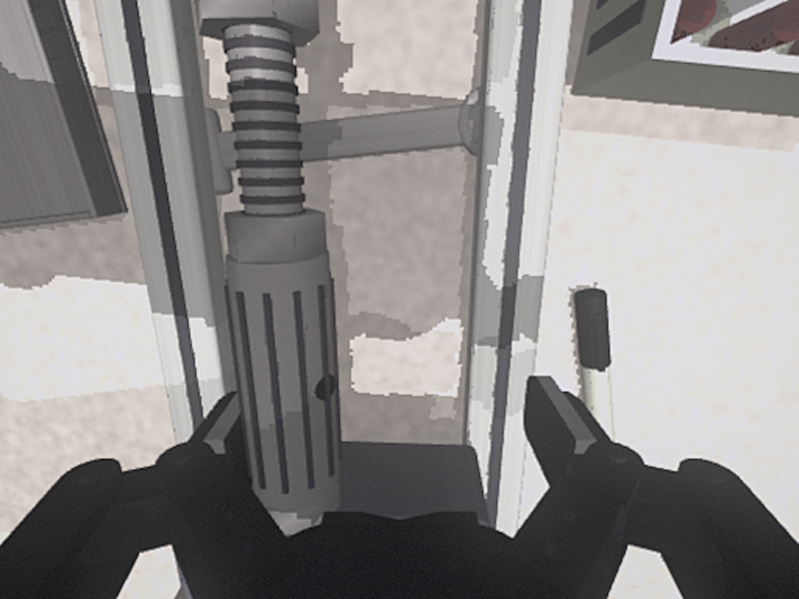

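Run:
```python
from h import *
import pickle
s=pickle.load(open('w9.pkl','rb'));print(hole(326/1.56,387/1.56,s))
```

```text
(np.float64(1.1880593140228974), np.True_, np.float64(0.0007945741753809802))
```

```bash
python3 -m handwheel '[[[100,0,11,-3,0],[100,0,11,-6,0],[100,0,11,-9,0],[100,0,11,-12,0],[100,0,11,-15,0],[100,0,11,-18,0],[100,0,11,-20,0],[100,0,11,-20,0]]]' 120
python3 look.py w10
```

```text
time_s: 9.48
tool_pos: [0.625, 0.0382, 0.0835]
ee_rot: [-0.025, 0.672, 0.74, -0.029]
wrist_force: [-31.1, -5.6, -7.0]
width: 0.0851
9.4833 [0.625  0.0382 0.0835] F [-31.1  -5.6  -7. ] T [-1.15  5.86  0.18] toolx 1.6678 z [-0.076 -0.01  -0.997] w 0.08514328186574184
rocker 0.0295 -0.0199 z 0.0835
```

View pics/w10z.png

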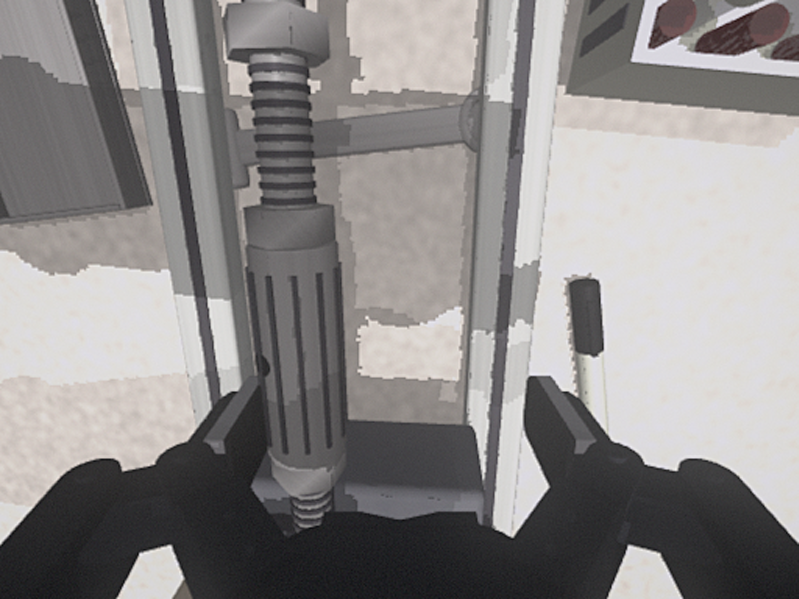

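Run:
```python
from h import *
import pickle
s=pickle.load(open('w10.pkl','rb'));a=hole(263/1.56,365/1.56,s);print(a,a[0]+np.pi-.395)
for dx in(-.013,0,.013): print([tuple(np.round(np.array(proj('wrist',O+EX*dx+EY*y,s))*1.56)) for y in(.045,0,-.015)])
```

```text
(np.float64(-0.6437510270966311), np.True_, np.float64(-5.4643119945076514e-05)) 2.102841626493162
[(np.float64(244.0), np.float64(206.0)), (np.float64(259.0), np.float64(349.0)), (np.float64(264.0), np.float64(391.0))]
[(np.float64(288.0), np.float64(206.0)), (np.float64(299.0), np.float64(351.0)), (np.float64(303.0), np.float64(393.0))]
[(np.float64(333.0), np.float64(206.0)), (np.float64(340.0), np.float64(352.0)), (np.float64(342.0), np.float64(394.0))]
```

```bash
python3 -m handwheel '[[[100,0,-14,0,0],[100,0,-27,0,0],[100,0,-28,-20,0],[100,0,-28,-55,0],[100,0,-30,-90,0],[100,0,-32,-130,0],[100,0,-35,-170,0],[100,0,-38,-205,0],[100,0,-38,-225,0],[100,0,-38,-225,0]]]' 40
python3 - <<'E'
from h import *
s=status.get_state();M=R.from_quat(np.roll(s['ee_rot'],-1)).as_matrix();print(s['tool_pos'],M[:,2]);print((M.T@(np.array([.5725,.287,.341])-s['tool_pos'])*1000).round(1))
E
```

```text
time_s: 10.37
tool_pos: [0.6077, 0.037, 0.3169]
ee_rot: [-0.022, 0.672, 0.74, -0.025]
wrist_force: [0.8, -0.7, 0.7]
width: 0.0851
[0.60774691 0.03696576 0.31690493] [-0.06568995 -0.00819124 -0.99780646]
[252.2 -12.5 -23.8]
```

```bash
python3 -m handwheel '[[[100,35,-3,-12,0],[100,75,-6,-24,0],[100,115,-9,-24,0],[100,155,-12,-24,0],[100,195,-12,-24,0],[100,230,-12,-24,0],[100,250,-12,-24,0],[100,250,-12,-24,0],[100,250,-12,-24,0],[100,250,-12,-24,0]]]'
python3 look.py w11
python3 - <<'E'
from h import *
im=cv2.imread('pics/w11.png')
t=[zoom(im,145,30,50,36,8),zoom(im,315,30,50,36,8),zoom(im,170,235,50,36,8),zoom(im,295,235,50,36,8)]
cv2.imwrite('pics/w11c.png',np.vstack([np.hstack(t[:2]),np.hstack(t[2:])]))
E
```

```text
time_s: 11.2
tool_pos: [0.574, 0.2839, 0.3409]
ee_rot: [-0.021, 0.672, 0.74, -0.025]
wrist_force: [0.3, -0.3, -0.6]
width: 0.0854
11.2 [0.574  0.2839 0.3409] F [ 0.3 -0.3 -0.6] T [-0.04 -0.07 -0.02] toolx 1.6667 z [-0.065 -0.009 -0.998] w 0.0854408321437667
rocker 0.0023 0.2296 z 0.3409
```

View pics/w11z.png

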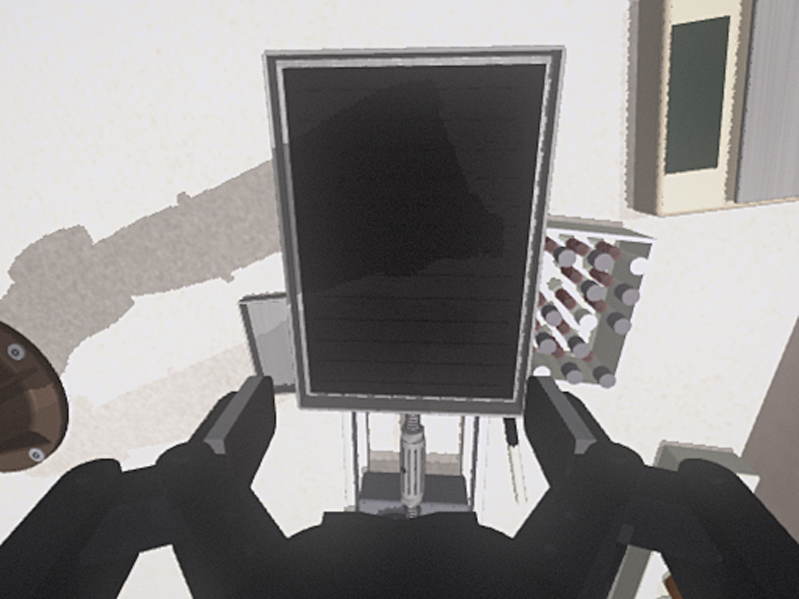

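View pics/w11c.png

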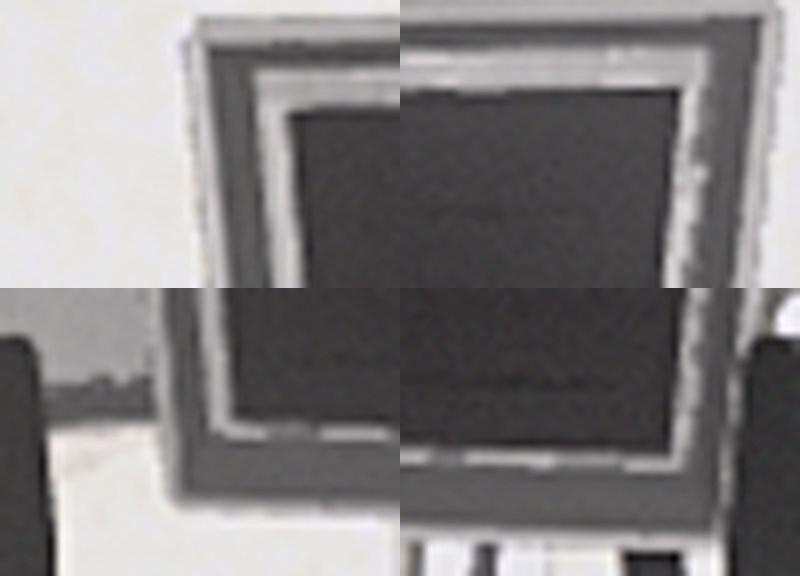

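Run:
```python
from fit import *
import pickle
s=pickle.load(open('w11.pkl','rb'))
c=np.array([[145+190/8,30+20/8],[315+378/8,30+1/8],[170+173/8,235+213/8],[295+327/8,235+254/8]])-.44
for fr in (0,1):
    p,r=fit(c,s,fr); print(p.round(4),r.round(2))
print(hole(405/1.56,470/1.56,s),(.131-p[3])/.051)
im=cv2.imread('pics/w11.png');cv2.imwrite('pics/w11s.png',zoom(im,230,260,70,75,8))
```

```text
[0.5703 0.2989 0.0958 0.0359] [ 0.67  0.59 -0.3  -0.3   0.04 -0.41 -0.43 -0.26]
[0.5703 0.2989 0.0957 0.0389 0.001 ] [ 0.17  0.44  0.15 -0.47 -0.1  -0.06 -0.33  0.12]
(np.float64(-0.5170134033656544), np.True_, np.float64(0.000435307193790629)) 1.8058988888953649
```

View pics/w11s.png

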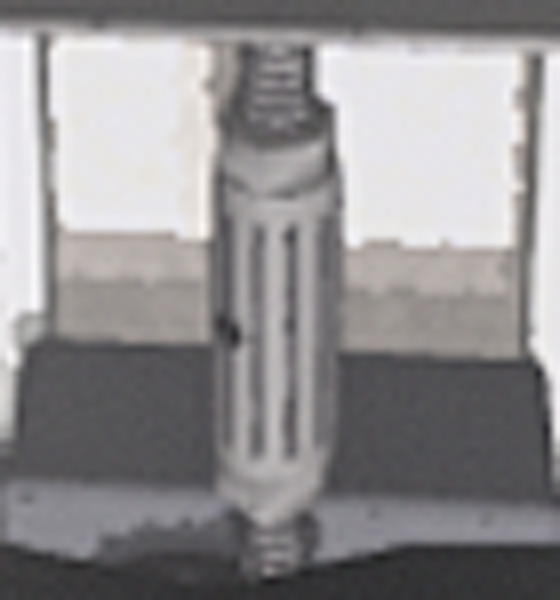

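```bash
python3 - <<'E'
from h import *
s=status.get_state();M=R.from_quat(np.roll(s['ee_rot'],-1)).as_matrix();print(s['tool_pos'],M[:,2])
for t in ([.5956,.0352,.24],[.5956,.0352,.082]): print((M.T@(np.array(t)-s['tool_pos'])*1000).round(1))
print(hole(230+232/8-.44,260+333/8-.44,s))
E
python3 -m handwheel '[[[100,-40,1,0,0],[100,-80,2,0,0],[100,-120,5,0,0],[100,-160,10,20,0],[100,-200,13,50,0],[100,-235,15,80,0],[100,-250,16,95,0],[100,-250,16,100,0],[100,-250,16,100,0],[100,-250,16,100,0],[100,-250,16,100,0]]]'
python3 - <<'E'
from h import *
s=status.get_state();M=R.from_quat(np.roll(s['ee_rot'],-1)).as_matrix();print(s['tool_pos'],M[:,2])
for t in ([.5956,.0352,.24],[.5956,.0352,.082]): print((M.T@(np.array(t)-s['tool_pos'])*1000).round(1))
E
```

```text
[0.57408532 0.28326514 0.34108427] [-0.06515944 -0.00888083 -0.99783535]
[-248.7    4.6  101.7]
[-248.3   15.   259.3]
(np.float64(-0.6995910111289274), np.True_, np.float64(-0.0013450858712467785))
time_s: 12.17
tool_pos: [0.6077, 0.0359, 0.2422]
ee_rot: [-0.021, 0.672, 0.74, -0.024]
wrist_force: [-0.3, 0.2, 0.7]
width: 0.0853
[0.60774359 0.03593984 0.24215738] [-0.06323154 -0.00798639 -0.99796693]
[  0.4 -12.    2.9]
[  0.7  -1.9 160.6]
```

```bash
python3 -m handwheel '[[[100,0,-2,30,0],[100,0,-2,65,0],[100,0,-2,100,0],[100,0,-2,130,0],[100,0,-2,152,0],[100,0,-2,160,0],[100,0,-2,160,0],[100,0,-12,160,0],[100,0,-22,160,0],[100,0,-26,160,0],[100,0,-26,160,0]]]' 120
python3 look.py w12
```

```text
time_s: 13.08
tool_pos: [0.5725, 0.0327, 0.0861]
ee_rot: [-0.02, 0.672, 0.74, -0.023]
wrist_force: [-0.3, 0.2, 0.8]
width: 0.0857
13.0833 [0.5725 0.0327 0.0861] F [-0.3  0.2  0.8] T [ 0.03 -0.05  0.02] toolx 1.667 z [-0.061 -0.007 -0.998] w 0.08565114150281485
rocker -0.0232 -0.0203 z 0.0861
```

View pics/w12z.png

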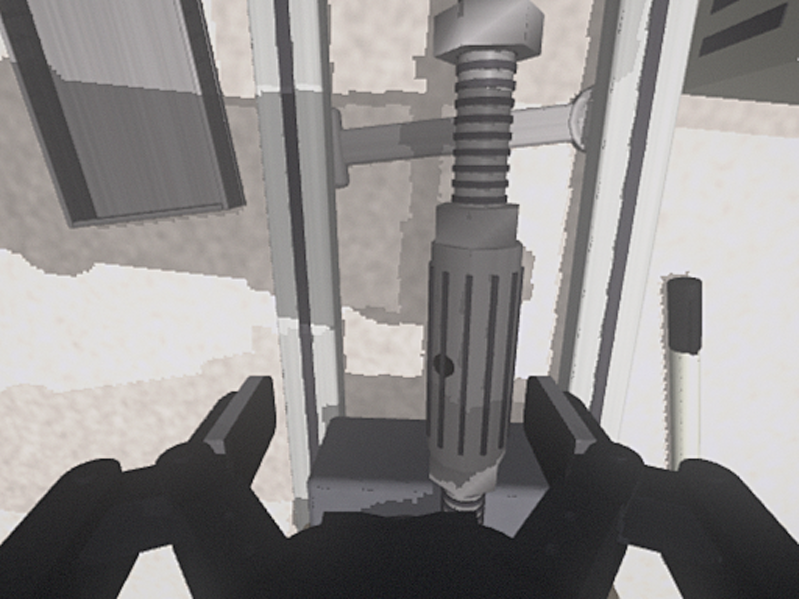

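```bash
python3 -c "
from h import *;import pickle
print(hole(444/1.56,366/1.56,pickle.load(open('w12.pkl','rb'))))"
python3 -m handwheel '[[[100,0,-5,0,0],[100,0,-10,0,0],[100,0,-15,0,0],[100,0,-18,0,0],[100,0,-18,3,0],[100,0,-18,6,0],[100,0,-18,9,0],[100,0,-18,11,0],[100,0,-18,11,0]]]' 120
python3 look.py w13
```

```text
(np.float64(-0.6437838868143045), np.True_, np.float64(-0.00019683270442606875))
time_s: 13.88
tool_pos: [0.5645, 0.0316, 0.0799]
ee_rot: [-0.013, 0.672, 0.74, -0.016]
wrist_force: [20.7, 0.2, 5.8]
width: 0.0852
13.8833 [0.5645 0.0316 0.0799] F [20.7  0.2  5.8] T [ 0.19 -4.46 -0.07] toolx 1.6663 z [-0.04  -0.005 -0.999] w 0.08515725089528423
rocker -0.0314 -0.0206 z 0.0799
```

View pics/w13z.png

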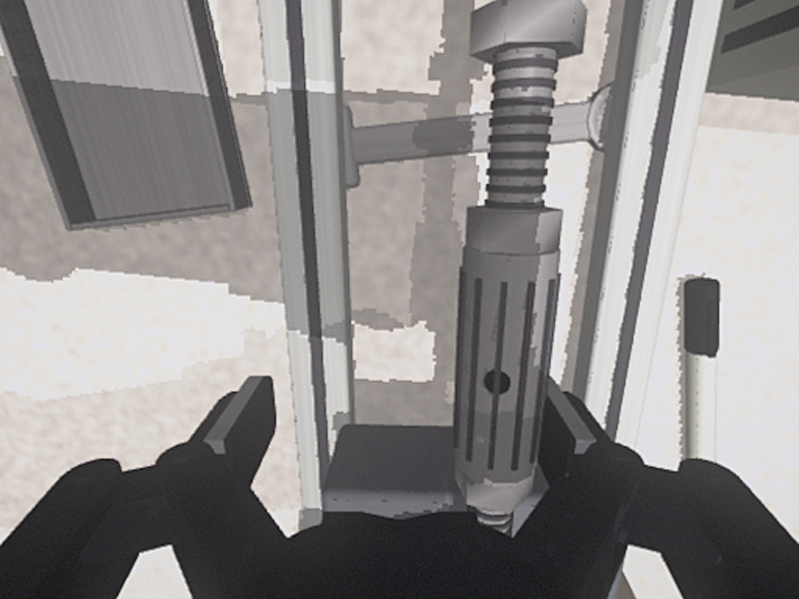

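```bash
python3 -c "
from h import *;import pickle
s=pickle.load(open('w13.pkl','rb'))
print(hole(497/1.56,382/1.56,s))
for dx in(-.013,0,.013): print([tuple(np.round(np.array(proj('wrist',O+EX*dx+EY*y,s))*1.56)) for y in(.045,0,-.015)])"
```

```text
(np.float64(-0.2007937088570978), np.True_, np.float64(-0.0008913266660733165))
[(np.float64(461.0), np.float64(206.0)), (np.float64(455.0), np.float64(358.0)), (np.float64(453.0), np.float64(401.0))]
[(np.float64(510.0), np.float64(206.0)), (np.float64(499.0), np.float64(358.0)), (np.float64(495.0), np.float64(402.0))]
[(np.float64(559.0), np.float64(206.0)), (np.float64(542.0), np.float64(359.0)), (np.float64(538.0), np.float64(403.0))]
```

```bash
python3 -m handwheel '[[[100,0,-12,2,0],[100,0,-12,4,0],[100,0,-12,6,0],[100,0,-12,7,0],[100,0,-12,7,0]]]' 120
python3 look.py w14
```

```text
time_s: 14.35
tool_pos: [0.5649, 0.0316, 0.0783]
ee_rot: [-0.005, 0.673, 0.74, -0.006]
wrist_force: [27.3, 1.4, 6.4]
width: 0.0859
14.35 [0.5649 0.0316 0.0783] F [27.3  1.4  6.4] T [ 0.32 -5.61 -0.12] toolx 1.666 z [-0.016 -0.003 -1.   ] w 0.08591845408413529
rocker -0.0309 -0.0207 z 0.0783
```

View pics/w14z.png

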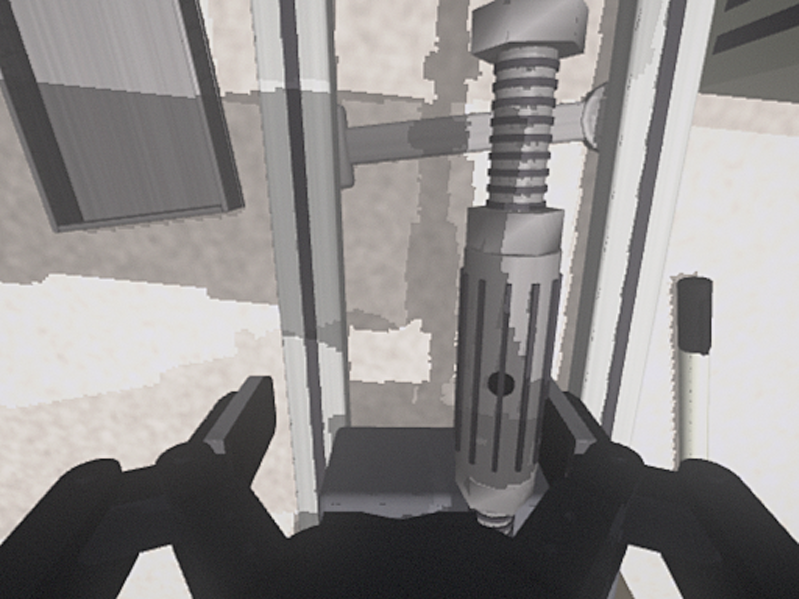

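```bash
python3 -m handwheel '[[[100,0,-11,2,0],[100,0,-11,4,0],[100,0,-11,6,0],[100,0,-11,7,0],[100,0,-11,7,0]]]' 120
python3 look.py w15
python3 - <<'E'
from h import *
im=cv2.imread('pics/w15.png');cv2.imwrite('pics/w15h.png',zoom(im,270,200,100,75,7))
E
```

```text
time_s: 14.82
tool_pos: [0.5656, 0.0316, 0.0763]
ee_rot: [0.003, 0.673, 0.74, 0.003]
wrist_force: [24.4, 1.0, 7.8]
width: 0.0857
14.8167 [0.5656 0.0316 0.0763] F [24.4  1.   7.8] T [ 0.27 -5.04 -0.05] toolx 1.6656 z [ 0.008 -0.    -1.   ] w 0.08569898823512648
rocker -0.0302 -0.0207 z 0.0763
```

View pics/w15h.png

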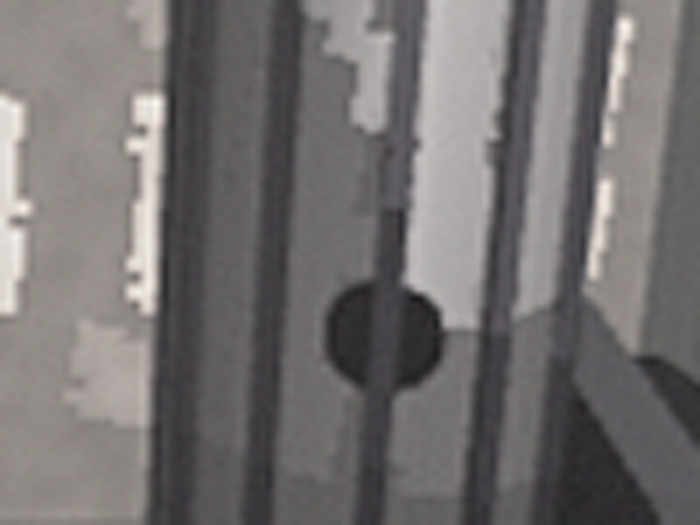

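```bash
python3 -c "
from h import *;import pickle
s=pickle.load(open('w15.pkl','rb'))
print(hole(324.3,247.4,s))"
python3 -m handwheel '[[[100,0,14,0,0],[100,0,28,0,0],[100,0,29,-15,0],[100,0,29,-50,0],[100,0,29,-90,0],[100,0,29,-130,0],[100,0,29,-170,0],[100,0,29,-210,0],[100,0,29,-245,0],[100,0,29,-260,0],[100,0,29,-260,0]]]' 40
python3 - <<'E'
from h import *
s=status.get_state();M=R.from_quat(np.roll(s['ee_rot'],-1)).as_matrix();print(s['tool_pos'],M[:,2]);print((M.T@(np.array([.5725,.287,.341])-s['tool_pos'])*1000).round(1))
E
```

```text
(np.float64(-0.10688377125904275), np.True_, np.float64(-0.0008693424288826239))
time_s: 15.78
tool_pos: [0.5941, 0.0345, 0.3415]
ee_rot: [0.005, 0.673, 0.74, 0.006]
wrist_force: [-0.6, -0.4, -0.5]
width: 0.0854
[0.59411505 0.03451969 0.34151793] [ 0.01531333  0.00105964 -0.99988218]
[253.4   2.3   0.5]
```

```bash
python3 -m handwheel '[[[100,40,0,0,0],[100,80,2,0,0],[100,120,2,0,0],[100,160,2,0,0],[100,200,2,0,0],[100,235,2,0,0],[100,255,2,0,0],[100,255,2,0,0],[100,255,2,0,0],[100,255,2,0,0]]]'
python3 look.py w16
python3 - <<'E'
from h import *
im=cv2.imread('pics/w16.png')
t=[zoom(im,145,30,50,36,8),zoom(im,315,30,50,36,8),zoom(im,170,235,50,36,8),zoom(im,295,235,50,36,8)]
cv2.imwrite('pics/w16c.png',np.vstack([np.hstack(t[:2]),np.hstack(t[2:])]))
E
```

```text
time_s: 16.62
tool_pos: [0.5721, 0.2873, 0.3407]
ee_rot: [0.006, 0.673, 0.739, 0.005]
wrist_force: [1.0, 0.4, -0.3]
width: 0.0853
16.6167 [0.5721 0.2873 0.3407] F [ 1.   0.4 -0.3] T [-0.04  0.01  0.01] toolx 1.6646 z [ 0.015 -0.001 -1.   ] w 0.08525075739443512
rocker 0.0007 0.2332 z 0.3407
```

View pics/w16z.png

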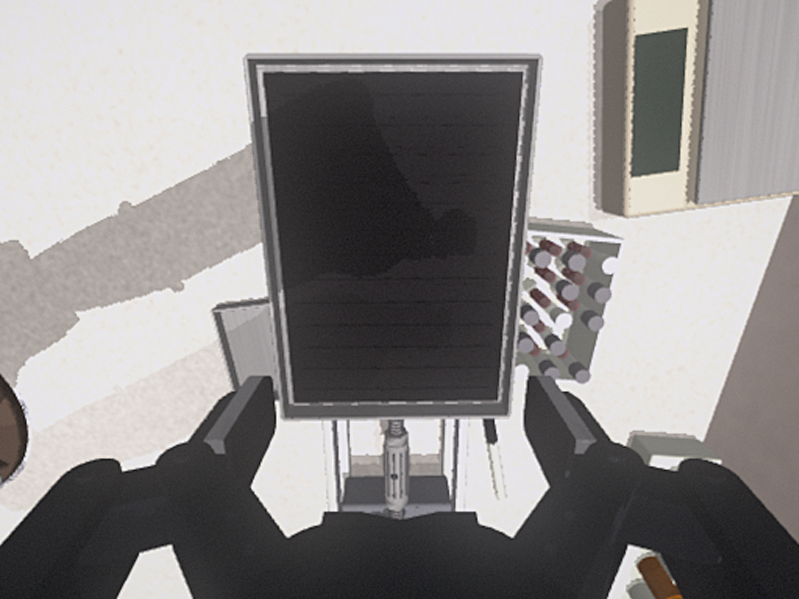

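View pics/w16c.png

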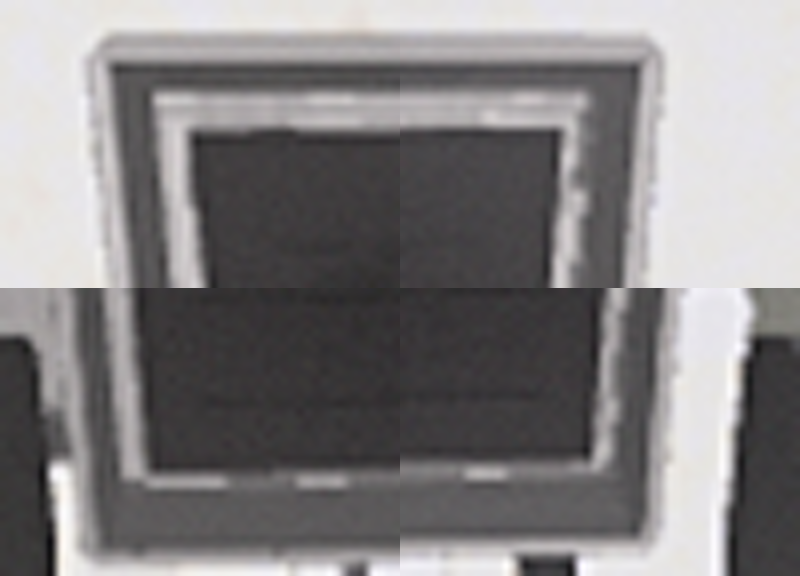

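Run:
```python
from fit import *
import pickle
s=pickle.load(open('w16.pkl','rb'))
c=np.array([[145+90/8,30+38/8],[315+261/8,30+36/8],[170+82/8,235+267/8],[295+256/8,235+264/8]])-.44
for fr in (0,1):
    p,r=fit(c,s,fr); print(p.round(4),r.round(2))
for t in (0,.01): print(t,[np.round(np.array(proj('wrist',P,s)),1).tolist() for P in model([.5702,.299,.096,t])],c.tolist())
```

```text
[0.5701 0.2992 0.0954 0.0007] [ 1.23  0.13 -1.13  0.47  0.54 -0.23 -0.72 -1.28]
[0.5701 0.2992 0.0954 0.0077 0.0023] [ 0.13 -0.29 -0.02  0.06  0.27  0.68 -0.42 -0.38]
0 [[157.1, 34.7], [346.0, 34.7], [180.4, 267.9], [325.9, 266.4]] [[155.81, 34.31], [347.185, 34.06], [179.81, 267.935], [326.56, 267.56]]
0.01 [[156.7, 34.9], [346.4, 34.9], [180.7, 267.6], [325.7, 266.1]] [[155.81, 34.31], [347.185, 34.06], [179.81, 267.935], [326.56, 267.56]]
```

```bash
python3 -m handwheel '[[[100,40,0,30,0],[100,75,0,60,0],[100,89,0,90,0],[100,89,0,105,0],[100,89,0,105,0],[100,89,0,105,0],[100,89,0,105,0]]]'
python3 look.py w17
python3 -m handwheel '[[[100,-40,0,0,0],[100,-80,0,0,0],[100,-120,0,0,0],[100,-160,0,0,0],[100,-200,0,0,0],[100,-235,0,0,0],[100,-250,0,0,0],[100,-250,0,0,0],[100,-250,0,0,0],[100,-250,0,0,0]]]'
python3 look.py w18
```

```text
time_s: 17.25
tool_pos: [0.5675, 0.3736, 0.2378]
ee_rot: [0.006, 0.675, 0.738, 0.006]
wrist_force: [-0.2, -0.8, 1.8]
width: 0.0857
17.25 [0.5675 0.3736 0.2378] F [-0.2 -0.8  1.8] T [0.06 0.01 0.01] toolx 1.6605 z [ 0.017  0.    -1.   ] w 0.0857055604276576
rocker 0.0044 0.3195 z 0.2378
time_s: 18.13
tool_pos: [0.5905, 0.1257, 0.2399]
ee_rot: [0.007, 0.675, 0.738, 0.008]
wrist_force: [-0.7, 0.4, 0.0]
width: 0.0855
18.1333 [0.5905 0.1257 0.2399] F [-0.7  0.4  0. ] T [0.05 0.04 0.01] toolx 1.6607 z [ 0.02   0.002 -1.   ] w 0.08554155948077712
rocker 0.0036 0.0705 z 0.2399
```

View pics/w17.png

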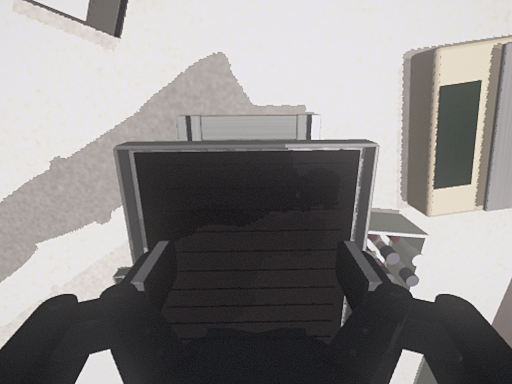

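View pics/w18.png

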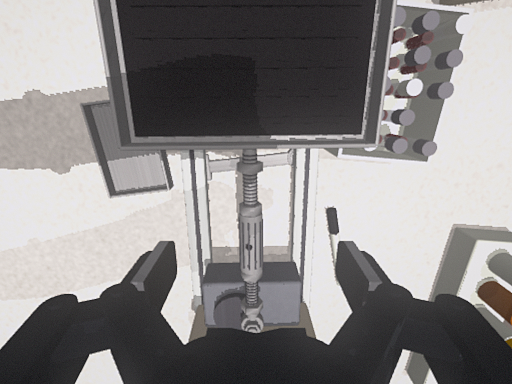

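Run:
```python
from h import *
a=cv2.imread('pics/w17.png');b=cv2.imread('pics/w18.png')
t=[zoom(a,100,130,50,36,8),zoom(a,345,130,50,36,8),zoom(b,100,125,50,36,8),zoom(b,345,125,50,36,8)]
cv2.imwrite('pics/w18c.png',np.vstack([np.hstack(t[:2]),np.hstack(t[2:])]))
```

```text
(no output)
```

View pics/w18c.png

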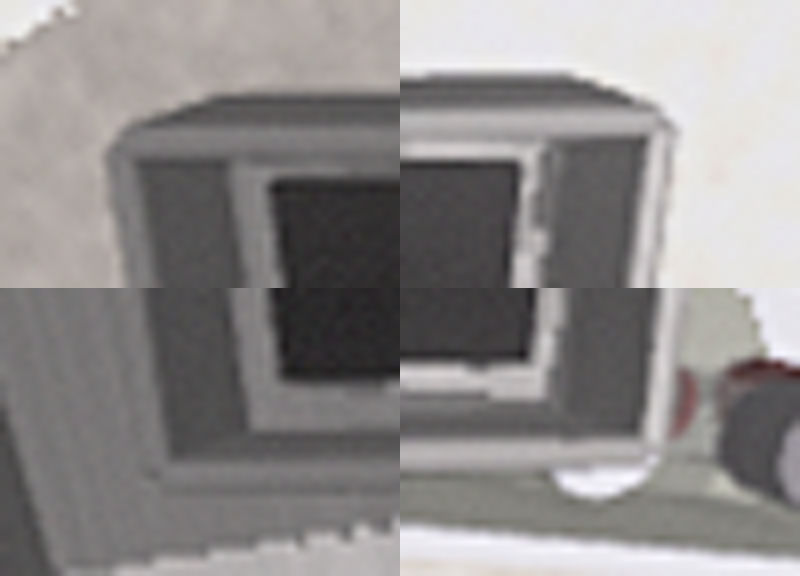

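Run:
```python
from h import *
import pickle
from scipy.optimize import brentq
s1=pickle.load(open('w17.pkl','rb'));s2=pickle.load(open('w18.pkl','rb'))
f=[(100+140/8,130+160/8),(345+242/8,130+137/8)];n=[(100+168/8,125+174/8),(345+252/8,125+150/8)]
def wid(c,s,z):
    P=[plane('wrist',u-.44,v-.44,z,s) for u,v in c]; return np.linalg.norm(P[0]-P[1])
for W in (.164,.166,.168,.170,.172,.176):
    zf=brentq(lambda z:wid(f,s1,z)-W,.1,.25);zn=brentq(lambda z:wid(n,s2,z)-W,.1,.25); print(W,zf,zn,'tilt',(zf-zn)/.246)
fo=[(100+110/8,130+145/8),(345+270/8,130+125/8)];no=[(100+148/8,125+174/8),(345+274/8,125+150/8)]
for W in (.174,.176):
    zf=brentq(lambda z:wid(fo,s1,z)-W,.1,.25);zn=brentq(lambda z:wid(no,s2,z)-W,.1,.25); print('outer',W,zf,zn,'tilt',(zf-zn)/.25)
```

```text
0.164 0.2058206964532305 0.20587715670382353 tilt -0.00022951321379279159
0.166 0.2036817485108377 0.20371129432539556 tilt -0.00012010493722706318
0.168 0.2015428005684449 0.20154543194696756 tilt -1.0696660661221948e-05
0.17 0.1994038526260521 0.19937956956853958 tilt 9.871161590450646e-05
0.172 0.19726490468365931 0.19721370719011164 tilt 0.00020811989247023486
0.176 0.1929870087988737 0.19288198243325566 tilt 0.00042693644560180447
outer 0.174 0.1998706381983142 0.19884449997649925 tilt 0.004104552887259749
outer 0.176 0.1977862268243932 0.19672227731260938 tilt 0.004255798047135273
```

```bash
python3 -c "
from rig import status;print(status.get_state()['q'].round(3))"
python3 -m handwheel '[[[100,-30,0,0,0.12],[100,-60,0,0,0.24],[100,-90,0,0,0.36],[100,-120,0,0,0.48],[100,-150,0,0,0.60],[100,-180,0,0,0.72],[100,-205,0,0,0.84],[100,-230,0,0,0.96],[100,-255,0,0,1.08],[100,-281,0,0,1.20],[100,-281,0,0,1.32],[100,-281,0,0,1.44]]]'
python3 -m handwheel '[[[100,0,0,0,0.12],[100,0,0,0,0.12]]]'
python3 look.py w19; python3 -c "
from rig import status;print(status.get_state()['q'].round(3))
from h import *
im=cv2.imread('pics/w19.png');cv2.imwrite('pics/w19h.png',zoom(im,180,130,150,110,5))"
```

```text
[-0.308  0.382  0.009  1.634  0.     1.106 -0.209]
time_s: 19.18
tool_pos: [0.6162, -0.1544, 0.2396]
ee_rot: [0.0, 0.994, 0.107, 0.01]
wrist_force: [-0.7, 0.6, 0.8]
width: 0.0855
time_s: 19.35
tool_pos: [0.617, -0.1528, 0.2396]
ee_rot: [-0.001, 0.999, 0.046, 0.01]
wrist_force: [0.6, -0.5, 0.1]
width: 0.0852
19.35 [ 0.617  -0.1528  0.2396] F [ 0.6 -0.5  0.1] T [-0.    0.05 -0.05] toolx 0.0914 z [ 0.02   0.002 -1.   ] w 0.0852289944616721
rocker 0.0032 -0.2092 z 0.2396
[-0.129  0.45   0.432  1.578 -0.209  1.139 -1.123]
```

View pics/w19h.png

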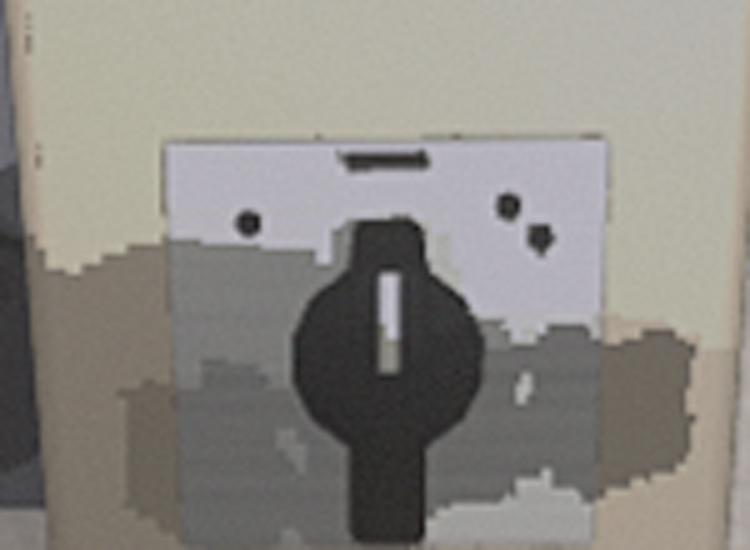

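```bash
python3 -m handwheel '[[[100,-3,1,25,0],[100,-3,1,50,0],[70,-3,1,65,0],[50,-3,1,72,0],[30,-3,1,72,0],[20,-3,1,72,0],[0,-3,1,72,0],[0,-3,1,72,0],[0,-3,1,72,0],[0,-3,1,72,0]]]' 40
python3 -m handwheel '[[[0,0,0,0,0.1],[0,0,0,0,0.2],[0,0,0,0,0.3],[0,0,0,0,0.4],[0,0,0,0,0.5],[0,0,0,0,0.6],[0,0,0,0,0.7],[0,0,0,0,0.76],[0,0,0,0,0.79],[0,0,0,0,0.80],[0,0,0,0,0.81],[0,0,0,0,0.81]]]' 40
python3 look.py w20
```

```text
time_s: 20.23
tool_pos: [0.6162, -0.1539, 0.169]
ee_rot: [-0.0, 0.999, 0.05, 0.011]
wrist_force: [-1.3, 1.8, 6.3]
width: 0.0109
time_s: 21.23
tool_pos: [0.6158, -0.1552, 0.1691]
ee_rot: [-0.004, 0.938, -0.348, 0.01]
wrist_force: [-1.6, -5.5, -2.3]
width: 0.0111
21.2333 [ 0.6158 -0.1552  0.1691] F [-1.6 -5.5 -2.3] T [-1.41  0.5   0.82] toolx -0.7101 z [ 0.022  0.    -1.   ] w 0.011123766617594831
rocker 0.0019 -0.2114 z 0.1691
```

View pics/w20z.png

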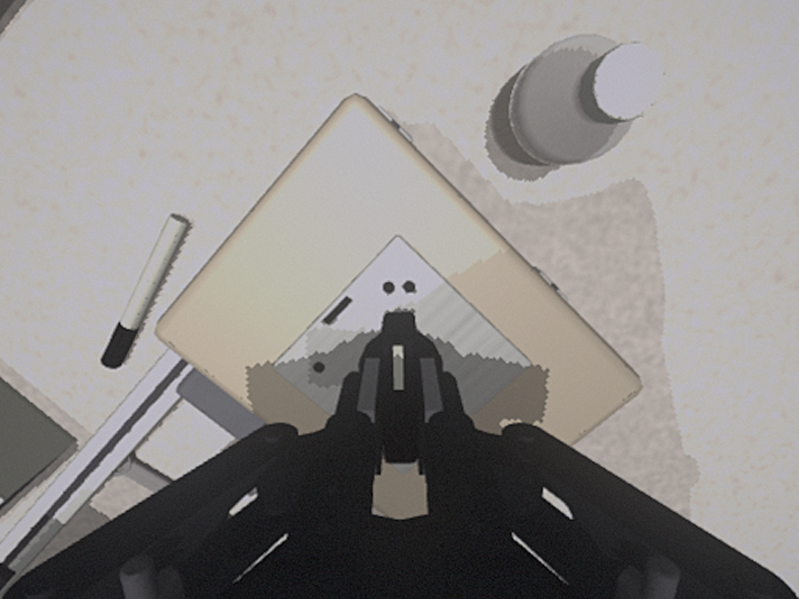

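```bash
python3 -m handwheel '[[[30,0,0,0,0],[60,0,0,0,0],[100,0,0,0,0],[100,0,0,0,0],[100,0,0,-20,0],[100,0,0,-50,0],[100,0,0,-90,0],[100,0,0,-120,0],[100,0,0,-140,0],[100,0,0,-140,0],[100,0,0,-140,0]]]' 40
python3 look.py w21; python3 -c "
from h import *
im=cv2.imread('pics/w21.png');cv2.imwrite('pics/w21h.png',zoom(im,180,130,150,110,5))
b=viewer.snapshot('scene');cv2.imwrite('pics/s21.png',zoom(b,150,130,260,195,3))
b=viewer.snapshot('side');cv2.imwrite('pics/d21.png',zoom(b,150,60,260,220,3))"
```

```text
time_s: 22.2
tool_pos: [0.6133, -0.1552, 0.3104]
ee_rot: [-0.005, 0.938, -0.347, 0.012]
wrist_force: [-0.1, 0.6, -1.2]
width: 0.085
22.2 [ 0.6133 -0.1552  0.3104] F [-0.1  0.6 -1.2] T [-0.02  0.06  0.01] toolx -0.7094 z [ 0.025  0.    -1.   ] w 0.08497055493907414
rocker -0.0006 -0.2112 z 0.3104
```

View pics/w21h.png

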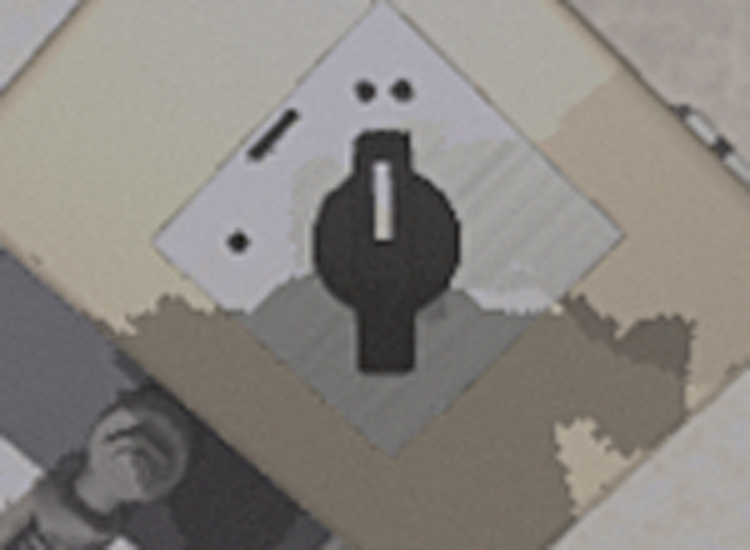

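View pics/s21.png

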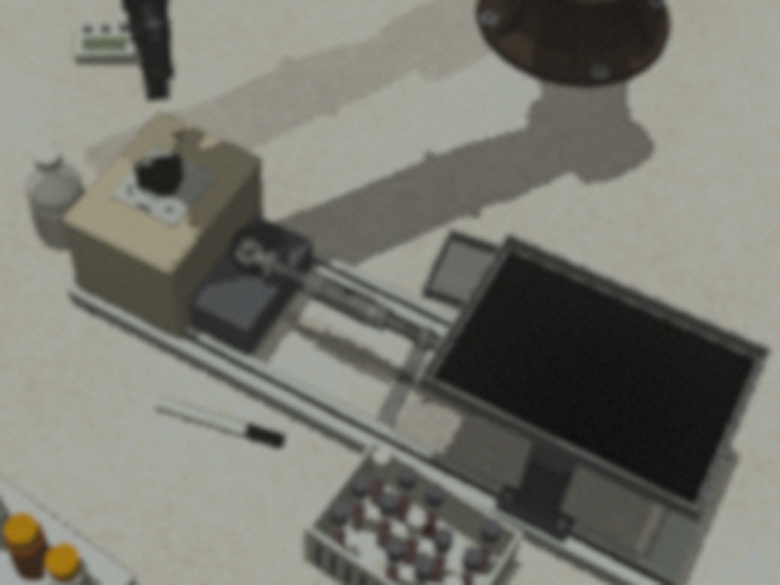

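View pics/d21.png

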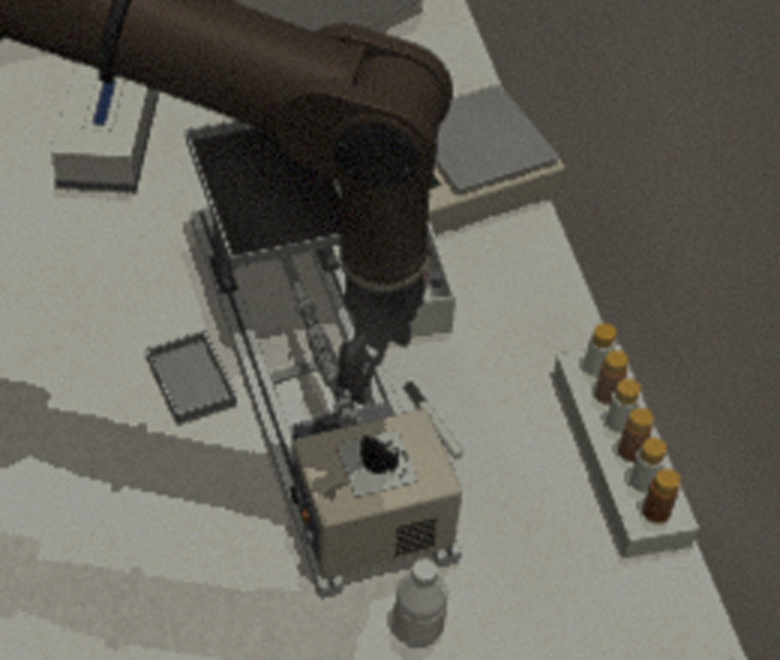

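```bash
python3 -c "
from rig import job;print(job.finish_job())"
```

```text
the job is handed in; nothing more can be done
None
```

The tray is level to within my measuring error, the selector is on hand at its stop, and the job was handed in at about 22 s, well inside the 61 s limit.

- **Selector to off:** I gripped the handle and turned it from automatic to centre off. I then let go and checked that the pointer stood at the bar mark.
- **Sleeve:** The move rows only allow a turn about the tool's own z axis, so I could not lean the grip over as suggested. Instead I rolled the sleeve with one finger pad: up the robot's side first, then down the far side. The first try slipped without turning it, and pressing harder worked. It turned about 2.6 rad in total, with the selector off throughout.
- **Forces:** The highest finger push I read was about 36 N on the sleeve.
- **Selector to hand:** I turned the handle right until the torque rose to 0.8 N m at the stop, then released it. The picture shows the pointer between the two dots.

**Tray level:** The tilt went from about 0.13 rad at the start to roughly zero.

| Check | Tilt (rad) |
|---|---|
| Rim corners, pivot height fixed | 0.001 |
| Rim corners, pivot height fitted | 0.008 |
| Two close views, inner rim edges | 0.000 |
| Two close views, outer rim edges | 0.004 |

These checks differ by up to 0.008 rad, which I take as the measuring error. I did not measure the tilt again after the last selector turn.

**Surroundings:** In the last pictures the dish, marker, bottle, basket and timer look unmoved, and the tray was not touched. I never saw the spanner clearly, so I cannot confirm its place; the gripper never went near the bench.

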